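Load the ribbon-roll magazine and lock it with the keeper that fits

ROBOT

A 7-joint arm with a two-finger parallel gripper is mounted at the origin on the work surface; the furniture and walls round the work are solid. World frame = base frame: x ahead of the robot, y to its left, z up, the work surface at z = 0. Lengths are in m, angles in rad, forces in N, time in s.
With the tool pointing down it reaches from about 0.425 to 0.875 m from the base axis. Payload 4.7 kg.
Tool frame: the origin (TCP) lies at the centre of the arm's flange, where the gripper is bolted on; the fingertips stand 173 mm ahead of it and the grasp point (between the pads) lies 155 mm ahead of it; y points along the fingers, z is the direction in which the jaws open and shut, and the axes are right-handed (so a half turn about y gives the same grasp; the last joint's range is limited). The gripper opens to 85 mm and grips with 20 to 120 N. Pads are 22 mm wide; open, the fingers measure 114 mm over their backs; the gripper's body (76 mm by 85 mm) begins 54 mm behind the grasp point. The pads swing forward as they close: fully open they stand 13 mm farther back than shut.
Start: joints at [0.014, 0.321, -0.07, 1.45, 0.023, 1.371, -0.057], TCP at [0.65, -0, 0.405] pointing down, gripper open.
Joint ranges: [-2.86, 2.86], [-0.3, 2.09], [-1.38, 1.24], [0.06, 2.45], [-1.56, 4.7], [0.09, 2.05], [-2.69, 2.69]. Speed limits (rad/s): [2.57, 2.57, 3.14, 3.14, 3.14, 3.14, 3.14].

INTERFACE

Orientations are given as a unit quaternion [x, y, z, w].
In Python, from station import sense, vision, finish_job, finder gives the robot as it stands.
- The arm moves only by the shell command python3 -m crank 'ROWS'. ROWS is JSON, a list of rows, each an object with "translation": the shift along the tool's x, y, z in mm, a list of three; "delta_rot": the turn, a rotation vector about the tool's x, y, z in rad, a list of three; "fingers": the closure, from -1 (fully open) to 1 (shut). In form: [{"translation": [tx, ty, tz], "delta_rot": [ax, ay, az], "fingers": fingers}, ...]. A call has 1 to 20 rows; each row is the pose to reach, as a shift and turn from the pose measured when the call began, along the tool's axes at that moment; what a row does not reach only later rows make up. A row lasts 1/8 s, in which the tool goes at most 62.5 mm and 10.7 degrees, less where a joint would pass 70% of its speed; a pose out of reach is approached as far as the arm can. A call with a gripper value outside its range is refused whole. The fingers move at their own pace and stop on an object; the grip force is fixed at half the most. Time passes only in rows, so rows that repeat a pose let the fingers close. It gives the time, the measured TCP pose, the force and the opening at its end, in the units of the state.
- sense(): the state, without advancing time (a new reading comes with each control period).
- vision.read_camera(name): name is "scene" or "side" or "wrist"; returns the picture (420x560x3 uint8, red, green, blue); there is no depth.
- vision.calibration(name): a dict with "vfov" (degrees; the focal length in pixels is half the picture's height over the tangent of half this angle, whatever the lens; pixels are square), "cx", "cy" (the principal point, pixels), "distortion" ([k1, k2, p1, p2, k3] as OpenCV has them; the pictures are not rectified), "xyz" and "rotation" of the camera in the world; the wrist camera has in their place "mount" (4x4, takes a point from camera to tool coordinates, whose origin is the TCP and whose axes are the tool frame's). Camera axes: x right, y down, z forward; pixel columns grow to the right and rows downward; lengths in m; the calibration is good to about 2 mm. A picture is of the moment at which its call begins: read the wrist's pose just before it. calibration takes no time and is no camera call.
- finish_job(): hands the job in, once; it reports no verdict.
Trained networks look in the newest picture that a camera, given by its name, has taken for a name from the list of things; names that differ only in an ending like _2 or _b are one class to them, and where a whole thing is asked for, a point or a joint stands for the part that bears it (a point fixed in the world has none). Each returns a list of dicts, best first, with "confidence" (0 to 1); they miss things now and then, are a little off and sometimes report something else, mostly with a low value. They report only what shows in the picture. A call takes as long as a camera call. They do not tell look-alikes from the thing itself.
- finder.search_frame(camera, name): "extent" ([left, top, right, bottom] in pixels, round what is visible of it).
The state is a dict: "clock": time; "joint_positions": joint angles; "joint_velocities": joint speeds; "joint_efforts": joint torques, N m; "tool_pos": TCP position; "tool_rot": TCP orientation; "force": force on the tool from outside, world axes, zero at the start; "wrist_torque": the same for the moment, N m; "gripper_width": opening from 0.0 (shut) to 1.0 (fully open).
Only numpy, scipy, OpenCV 4.12 (cv2) and the standard library are available. Lean on these libraries where they do the work, as an engineer would, in place of code of your own. Each camera call takes 0.05 s, during which the arm holds its last target.

TASK

Load the roll magazine: stand all the ribbon rolls in line on its open track, outside the tunnel, then push them as one row into the tunnel until the first meets the back stop and all touch. Then find, by trying them, the one keeper plate whose holes drop over the two pins across the track, leave it seated flat on the rails, and leave the other keepers lying flat on the bench; do not disturb the spice jar.

Things in the scene. Friction and masses are not known exactly. Their poses are not given: they have to be found in the camera images.
- magazine: Fixed plywood roll magazine, base 280 x 136 x 10 mm. Origin: centre of the underside; +x along the track to the tunnel and back stop, z up. Track floor 10 mm above the bench; rails on both sides 8 mm higher, inner faces at y = +-30.5 mm. Open track from x = -135 to the tunnel mouth at x = +55 mm: room for three rolls in line.
- back_stop (a point): Foot of the back stop's inner face, on the track's centre line at floor level (x = +130 mm, z = +10 mm of the magazine). The roofed tunnel reaches 75 mm from it to the mouth; inside 61 mm wide and 40 mm high, roof top 56 mm above the bench.
- keeper_seat (a point): Keeper's seat: centre line of the track at rail-top level (x = -70, z = +18 mm of the magazine, same axes). Two fixed upright dowel pins, 8 mm thick, 12 mm high, last 2 mm tapered, stand on either side of it, equally far along +-y. Their spacing changes from start to start (74, 90 or 106 mm, not told) and matches one keeper's.
- roll_1_c (a point): Ribbon roll, stiff squat cylinder 55 mm across, 32 mm high, about 80 g, standing on its end on the bench; rolls differ only in colour, which does not matter. Point: its centre, 16 mm above its underside; z its axis. Two or three of the three rolls are there (None at the start: absent).
- roll_2_c (a point): Ribbon roll, stiff squat cylinder 55 mm across, 32 mm high, about 80 g, standing on its end on the bench; rolls differ only in colour, which does not matter. Point: its centre, 16 mm above its underside; z its axis. Two or three of the three rolls are there (None at the start: absent).
- roll_3_c (a point): Ribbon roll, stiff squat cylinder 55 mm across, 32 mm high, about 80 g, standing on its end on the bench; rolls differ only in colour, which does not matter. Point: its centre, 16 mm above its underside; z its axis. Two or three of the three rolls are there (None at the start: absent).
- keeper_1_c (a point): Keeper: flat steel plate 50 (x) x 130 (y) x 6 mm, 0.25 kg, with an upright grip bar 14 (x) x 50 (y) mm, its top 46 mm above the underside. Point: mid bar, 30 mm above the underside. Two 11 mm through holes on the y axis, equally far from the middle, spaced 74, 90 or 106 mm (not told which). Seats either way round; on the pin tips it stands 12 mm high.
- keeper_2_c (a point): Keeper: flat steel plate 50 (x) x 130 (y) x 6 mm, 0.25 kg, with an upright grip bar 14 (x) x 50 (y) mm, its top 46 mm above the underside. Point: mid bar, 30 mm above the underside. Two 11 mm through holes on the y axis, equally far from the middle, spaced 74, 90 or 106 mm (not told which). Seats either way round; on the pin tips it stands 12 mm high.
- keeper_3_c (a point): Keeper: flat steel plate 50 (x) x 130 (y) x 6 mm, 0.25 kg, with an upright grip bar 14 (x) x 50 (y) mm, its top 46 mm above the underside. Point: mid bar, 30 mm above the underside. Two 11 mm through holes on the y axis, equally far from the middle, spaced 74, 90 or 106 mm (not told which). Seats either way round; on the pin tips it stands 12 mm high.
- jar_spice: Bystander: small spice jar, 47 mm across, 98 mm high, standing on the bench; origin at its underside. (Other equipment: the raised arm of the bag sealer in the middle of the bench reaches 210 mm high; the press at the far left overhangs the bench beyond x = 0.62 m, y > 0.1 m, from 0.47 m up.)
Mind the look-alikes: they are no part of the job. What is shaped like the part that bears roll_1_c but brown or white is not meant.

How it is judged:
On the way, in this order (a step that is already met when the one before it is completed fails the run):
1. all rolls present stand in line on the open track, none of them in the tunnel yet (at most 10 mm under its edge) (y of roll_1_c in the frame of magazine between -0.012 and 0.012 m and z of roll_1_c in the frame of magazine between 0.021 and 0.031 m and angle between each of roll_1_c, roll_2_c, roll_3_c's own z axis and vertical below 0.12 rad and x of roll_1_c in the frame of magazine between -0.14 and 0.037 m and y of roll_2_c in the frame of magazine between -0.012 and 0.012 m and z of roll_2_c in the frame of magazine between 0.021 and 0.031 m and x of roll_2_c in the frame of magazine between -0.14 and 0.037 m and y of roll_3_c in the frame of magazine between -0.012 and 0.012 m and z of roll_3_c in the frame of magazine between 0.021 and 0.031 m and x of roll_3_c in the frame of magazine between -0.14 and 0.037 m), for 0.2 s.
2. the row is pushed home: first roll at the back stop, each next one touching, all upright (y of roll_1_c in the frame of magazine between -0.012 and 0.012 m and z of roll_1_c in the frame of magazine between 0.021 and 0.031 m and angle between each of roll_1_c, roll_2_c, roll_3_c's own z axis and vertical below 0.12 rad and y of roll_2_c in the frame of magazine between -0.012 and 0.012 m and z of roll_2_c in the frame of magazine between 0.021 and 0.031 m and y of roll_3_c in the frame of magazine between -0.012 and 0.012 m and z of roll_3_c in the frame of magazine between 0.021 and 0.031 m and (x of roll_1_c in the frame of magazine between 0.0925 and 0.1085 m or x of roll_2_c in the frame of magazine between 0.0925 and 0.1085 m or x of roll_3_c in the frame of magazine between 0.0925 and 0.1085 m) and (x of roll_1_c in the frame of magazine between 0.0375 and 0.0535 m or x of roll_2_c in the frame of magazine between 0.0375 and 0.0535 m or x of roll_3_c in the frame of magazine between 0.0375 and 0.0535 m) and (x of roll_1_c in the frame of magazine between 0.0925 and 0.1085 m or x of roll_1_c in the frame of magazine between 0.0375 and 0.0535 m or x of roll_1_c in the frame of magazine between -0.0175 and -0.0015 m) and (x of roll_2_c in the frame of magazine between 0.0925 and 0.1085 m or x of roll_2_c in the frame of magazine between 0.0375 and 0.0535 m or x of roll_2_c in the frame of magazine between -0.0175 and -0.0015 m) and (x of roll_3_c in the frame of magazine between 0.0925 and 0.1085 m or x of roll_3_c in the frame of magazine between 0.0375 and 0.0535 m or x of roll_3_c in the frame of magazine between -0.0175 and -0.0015 m)), for 0.2 s.
3. a keeper is seated over both pins, flat on the rails (((horizontal distance between keeper_1_c and keeper_seat below 0.004 m and z of keeper_1_c in the frame of magazine between 0.0445 and 0.0505 m and angle between keeper_1_c's own z axis and vertical below 0.05 rad and angle between the y axis of keeper_1_c and the y axis of magazine, either way round below 0.12 rad) or (horizontal distance between keeper_2_c and keeper_seat below 0.004 m and z of keeper_2_c in the frame of magazine between 0.0445 and 0.0505 m and angle between keeper_2_c's own z axis and vertical below 0.05 rad and angle between the y axis of keeper_2_c and the y axis of magazine, either way round below 0.12 rad) or (horizontal distance between keeper_3_c and keeper_seat below 0.004 m and z of keeper_3_c in the frame of magazine between 0.0445 and 0.0505 m and angle between keeper_3_c's own z axis and vertical below 0.05 rad and angle between the y axis of keeper_3_c and the y axis of magazine, either way round below 0.12 rad))), for 0.2 s.
At the end, for the whole second after the job is handed in: All rolls upright in the track in one closed row from the back stop (centres within 6 to 10 mm of their places); one keeper flat on the rails over both pins (within 4 mm of the seat, 3.5 mm of its height); the other keepers flat on the bench; all at rest (all of step 2 and ((horizontal distance between keeper_1_c and keeper_seat below 0.004 m and z of keeper_1_c in the frame of magazine between 0.0445 and 0.0505 m and angle between keeper_1_c's own z axis and vertical below 0.05 rad and angle between the y axis of keeper_1_c and the y axis of magazine, either way round below 0.12 rad) or (horizontal distance between keeper_2_c and keeper_seat below 0.004 m and z of keeper_2_c in the frame of magazine between 0.0445 and 0.0505 m and angle between keeper_2_c's own z axis and vertical below 0.05 rad and angle between the y axis of keeper_2_c and the y axis of magazine, either way round below 0.12 rad) or (horizontal distance between keeper_3_c and keeper_seat below 0.004 m and z of keeper_3_c in the frame of magazine between 0.0445 and 0.0505 m and angle between keeper_3_c's own z axis and vertical below 0.05 rad and angle between the y axis of keeper_3_c and the y axis of magazine, either way round below 0.12 rad)) and ((horizontal distance between keeper_1_c and keeper_seat below 0.004 m and z of keeper_1_c in the frame of magazine between 0.0445 and 0.0505 m and angle between keeper_1_c's own z axis and vertical below 0.05 rad and angle between the y axis of keeper_1_c and the y axis of magazine, either way round below 0.12 rad) or (height (world z) of keeper_1_c between 0.026 and 0.034 m and angle between keeper_1_c's own z axis and vertical below 0.06 rad)) and ((horizontal distance between keeper_2_c and keeper_seat below 0.004 m and z of keeper_2_c in the frame of magazine between 0.0445 and 0.0505 m and angle between keeper_2_c's own z axis and vertical below 0.05 rad and angle between the y axis of keeper_2_c and the y axis of magazine, either way round below 0.12 rad) or (height (world z) of keeper_2_c between 0.026 and 0.034 m and angle between keeper_2_c's own z axis and vertical below 0.06 rad)) and ((horizontal distance between keeper_3_c and keeper_seat below 0.004 m and z of keeper_3_c in the frame of magazine between 0.0445 and 0.0505 m and angle between keeper_3_c's own z axis and vertical below 0.05 rad and angle between the y axis of keeper_3_c and the y axis of magazine, either way round below 0.12 rad) or (height (world z) of keeper_3_c between 0.026 and 0.034 m and angle between keeper_3_c's own z axis and vertical below 0.06 rad)) and linear speed of each of roll_1, roll_2, roll_3, keeper_1, keeper_2, keeper_3 below 0.02 m/s); the robot touches nothing.
It fails at once if the spice jar is moved more than 40 mm or knocked over (distance of jar_spice from where it was at the start of the episode above 0.04 m or angle between jar_spice's own z axis and vertical above 0.5 rad).
Of pins_a, pins_b, pins_c only 1 to 1 are there at a start; the rules pass over those that are not, and their reading is None.
Of roll_1, roll_2, roll_3 only 2 to 3 are there at a start; the rules pass over those that are not, and their reading is None.
At some moment in a run one of roll_1, roll_2, roll_3, keeper_1, keeper_2, keeper_3 may be knocked a few centimetres aside while the robot is not near it.
It also fails if it takes over 210 s, if anything falls off the work surface, if the arm or the gripper's body presses on something with over 40 N, if the wrist force passes 120 N, or if a joint passes its speed limit or range.

## Working session

There is one attempt and no reset: what is moved stays moved. The work goes in short steps, Python scripts to look and compute and a shell command to move; the robot and the scene stay as the last step left them, time stands still between calls to the robot, and variables do not carry over. Pictures are saved under pics/ and viewed, and the job is handed in when it is done.

```bash
ls; mkdir -p pics; python3 - <<'E'
from station import sense, vision, finder
import cv2
s=sense()
print({k:s[k] for k in ('clock','tool_pos','tool_rot','force','gripper_width')})
for c in('scene','side','wrist'):
    im=vision.read_camera(c); cv2.imwrite(f'pics/{c}0.png',im[:,:,::-1]); print(c,vision.calibration(c))
    for n in('roll_1_c','keeper_1_c','magazine','jar_spice'):
        for d in finder.search_frame(c,n): print(c,n,[round(x) for x in d['extent']],round(d['confidence'],2))
print(sense()['clock'])
E
```

```text
pics
{'clock': 0.0, 'tool_pos': array([ 6.49801872e-01, -2.37231125e-06,  4.03610194e-01]), 'tool_rot': array([ 0.50051362, -0.5004392 ,  0.49951976, -0.49952651]), 'force': array([0.31984608, 0.08100842, 0.71470328]), 'gripper_width': 0.9969305916830836}
scene {'vfov': 53.97387119226058, 'cx': 282.0797457242512, 'cy': 208.0701125463591, 'distortion': array([-0.10920872,  0.        ,  0.        ,  0.        ,  0.        ]), 'xyz': array([-0.60086335,  0.52416983,  0.80191248]), 'rotation': array([-0.44046581,  0.75771192, -0.41135118,  0.25030528])}
scene roll_1_c [398, 202, 414, 221] 0.59
scene roll_1_c [310, 168, 322, 181] 0.49
scene magazine [165, 214, 253, 252] 0.88
scene magazine [230, 181, 241, 210] 0.35
scene jar_spice [229, 181, 240, 210] 0.59
side {'vfov': 43.48988403598909, 'cx': 280.4673494771494, 'cy': 210.4598495345991, 'distortion': array([0.02958956, 0.        , 0.        , 0.        , 0.        ]), 'xyz': array([-0.48461534, -0.16266033,  1.17034629]), 'rotation': array([ 0.70018262, -0.62682665,  0.22075793, -0.26095708])}
side roll_1_c [402, 246, 424, 269] 0.82
side roll_1_c [415, 280, 438, 309] 0.62
side roll_1_c [367, 166, 386, 183] 0.57
side keeper_1_c [335, 230, 379, 252] 0.57
side magazine [142, 182, 213, 222] 0.62
wrist {'vfov': 66.43314541137755, 'cx': 280.9890586678315, 'cy': 210.51338161379425, 'distortion': array([-0.03651104,  0.        ,  0.        ,  0.        ,  0.        ]), 'mount': array([[-2.41323535e-04,  9.59625683e-01,  2.81280091e-01,
        -7.04607085e-02],
       [-1.63884489e-04, -2.81280133e-01,  9.59625687e-01,
         3.02822356e-02],
       [ 9.99999957e-01,  1.85482819e-04,  2.25147280e-04,
         3.74360892e-04],
       [ 0.00000000e+00,  0.00000000e+00,  0.00000000e+00,
         1.00000000e+00]])}
wrist roll_1_c [219, 85, 275, 143] 0.36
wrist keeper_1_c [72, 317, 110, 390] 0.72
wrist magazine [54, 0, 202, 111] 0.62
wrist jar_spice [217, 86, 275, 143] 0.79
0.75
```

```bash
python3 - <<'E'
import cv2
for c in('scene','side','wrist'):
    im=cv2.imread(f'pics/{c}0.png'); cv2.imwrite(f'pics/{c}0b.png',cv2.resize(im,(800,600),interpolation=cv2.INTER_CUBIC))
E
```

```text
(no output)
```

View pics/scene0b.png

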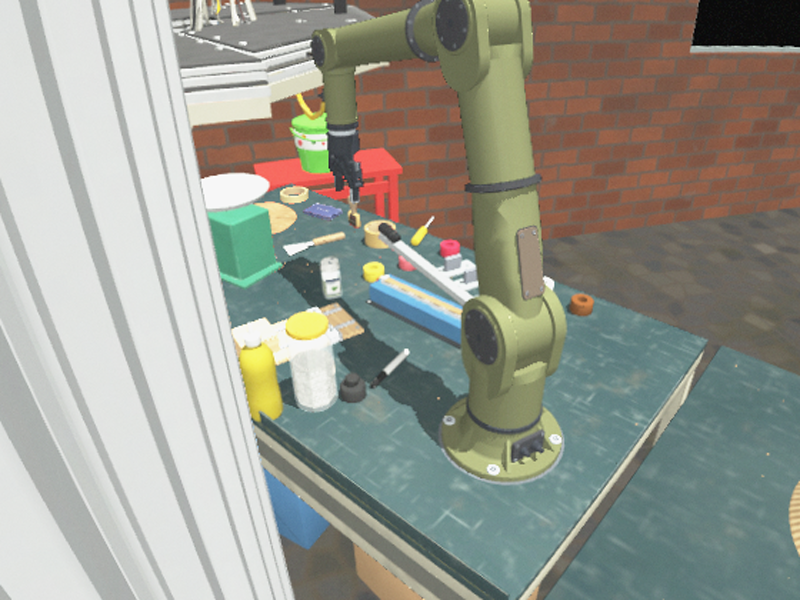

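View pics/side0b.png

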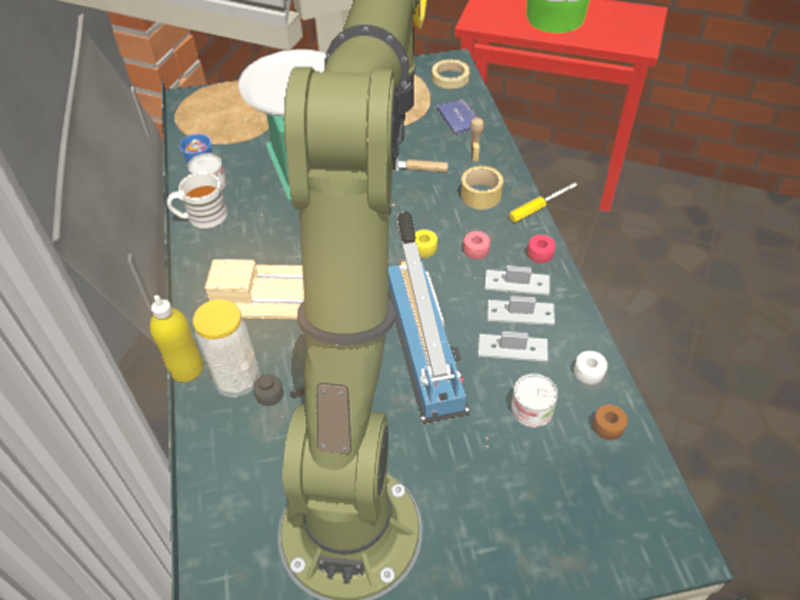

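View pics/wrist0b.png

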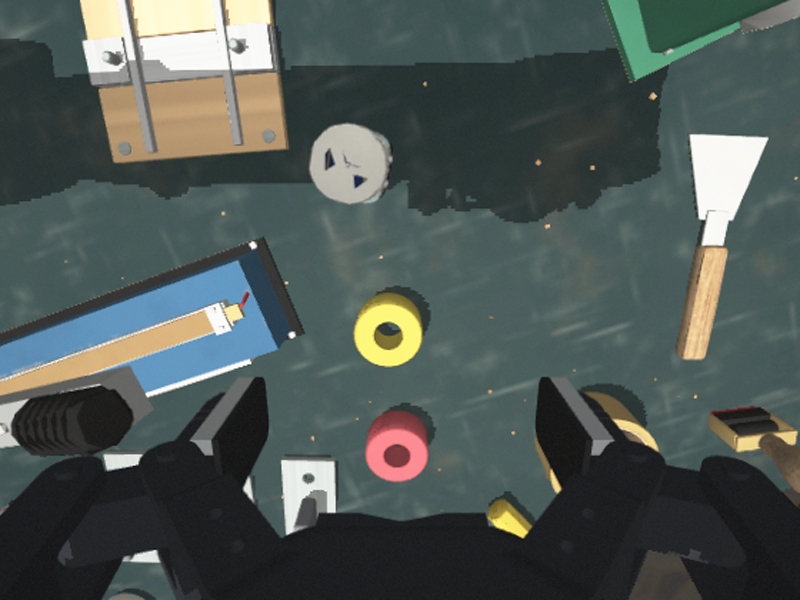

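```bash
cat > h.py <<'E'
from station import sense, vision, finder
import cv2, numpy as np
from scipy.spatial.transform import Rotation as R
def K(c):
    f=210/np.tan(np.radians(c['vfov'])/2); return np.array([[f,0,c['cx']],[0,f,c['cy']],[0,0,1]])
def campose(name,s=None):
    c=vision.calibration(name)
    if name=='wrist':
        s=s or sense(); M=np.array(c['mount']); Rt=R.from_quat(s['tool_rot']).as_matrix()
        return c,Rt@M[:3,:3],Rt@M[:3,3]+s['tool_pos']
    return c,R.from_quat(c['rotation']).as_matrix(),np.array(c['xyz'])
def unproj(name,px,z,s=None):
    c,Rm,t=campose(name,s)
    u=cv2.undistortPoints(np.array(px,float).reshape(-1,1,2),K(c),np.array(c['distortion'])).reshape(-1,2)
    d=np.c_[u,np.ones(len(u))]@Rm.T
    return t+d*((z-t[2])/d[:,2])[:,None]
def proj(name,P,s=None):
    c,Rm,t=campose(name,s)
    p=(np.array(P,float).reshape(-1,3)-t)@Rm
    return cv2.projectPoints(p,np.zeros(3),np.zeros(3),K(c),np.array(c['distortion']))[0].reshape(-1,2)
def snap(name,fn,scale=True):
    s=sense(); im=vision.read_camera(name)[:,:,::-1].copy()
    cv2.imwrite(f'pics/{fn}.png',cv2.resize(im,(800,600),interpolation=cv2.INTER_CUBIC) if scale else im)
    return s,im
E
python3 - <<'E'
from h import *
s=sense(); print(R.from_quat(s['tool_rot']).as_matrix().round(3))
k=0.7
def sh(n,pts,z): print(n,z,unproj(n,np.array(pts)*k,z).round(3).tolist())
print('rolls side top'); sh('side',[(424,238),(477,239),(542,243)],.032)
print('wrist yellow, pink'); sh('wrist',[(389,336),(397,455)],.032)
print('keepers side (bar top)');sh('side',[(519,269),(525,300),(514,338)],.046)
print('kept plates corners')
for q in ([(486,271),(549,275),(550,292),(487,290)],[(489,300),(552,303),(554,324),(488,319)],[(482,336),(547,338),(548,359),(479,355)]): sh('side',q,.006)
print('jar');sh('wrist',[(350,162)],.098)
sh('wrist',[(95,30),(85,85),(288,65),(272,0),(112,162),(288,148)],.01)
sh('wrist',[(112,57),(237,45)],.03)
E
```

```text
[[-0.  0.  1.]
 [-1. -0. -0.]
 [ 0. -1.  0.]]
rolls side top
side 0.032 [[0.638, -0.06, 0.032], [0.646, -0.172, 0.032], [0.647, -0.308, 0.032]]
wrist yellow, pink
wrist 0.032 [[0.641, -0.059, 0.032], [0.647, -0.17, 0.032]]
keepers side (bar top)
side 0.046 [[0.556, -0.26, 0.046], [0.475, -0.273, 0.046], [0.38, -0.253, 0.046]]
kept plates corners
side 0.006 [[0.58, -0.195, 0.006], [0.582, -0.325, 0.006], [0.536, -0.327, 0.006], [0.528, -0.2, 0.006]]
side 0.006 [[0.502, -0.205, 0.006], [0.507, -0.33, 0.006], [0.453, -0.334, 0.006], [0.453, -0.205, 0.006]]
side 0.006 [[0.409, -0.195, 0.006], [0.418, -0.32, 0.006], [0.368, -0.321, 0.006], [0.364, -0.192, 0.006]]
jar
wrist 0.098 [[0.621, 0.073, 0.098]]
wrist 0.01 [[0.428, 0.168, 0.01], [0.414, 0.131, 0.01], [0.568, 0.142, 0.01], [0.559, 0.185, 0.01], [0.426, 0.076, 0.01], [0.564, 0.084, 0.01]]
wrist 0.03 [[0.45, 0.146, 0.03], [0.538, 0.151, 0.03]]
```

```bash
python3 -m crank '[{"translation":[-50,-40,-40],"delta_rot":[0,0,0],"fingers":-1},{"translation":[-100,-40,-80],"delta_rot":[0,0,0],"fingers":-1},{"translation":[-150,-40,-120],"delta_rot":[0,0,0],"fingers":-1},{"translation":[-180,-40,-150],"delta_rot":[0,0,0],"fingers":-1},{"translation":[-180,-40,-150],"delta_rot":[0,0,0],"fingers":-1},{"translation":[-180,-40,-150],"delta_rot":[0,0,0],"fingers":-1}]'; python3 - <<'E'
from h import *
snap('wrist','w1'); snap('side','s1')
E
```

```text
clock: 1.5
tool_pos: [0.5002, 0.1795, 0.4451]
tool_rot: [0.5, -0.5, 0.5, -0.5]
force: [0.5, -0.1, -0.6]
gripper_width: 0.999
```

View pics/w1.png

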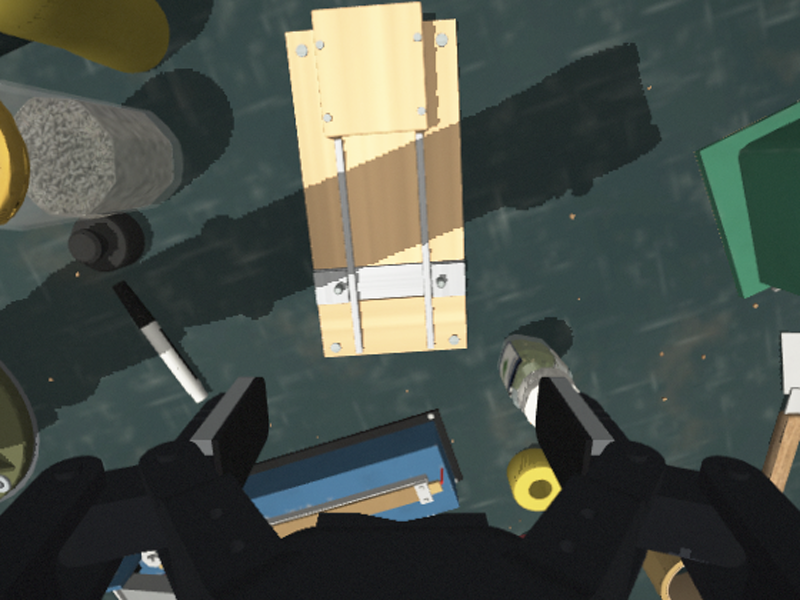

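View pics/s1.png

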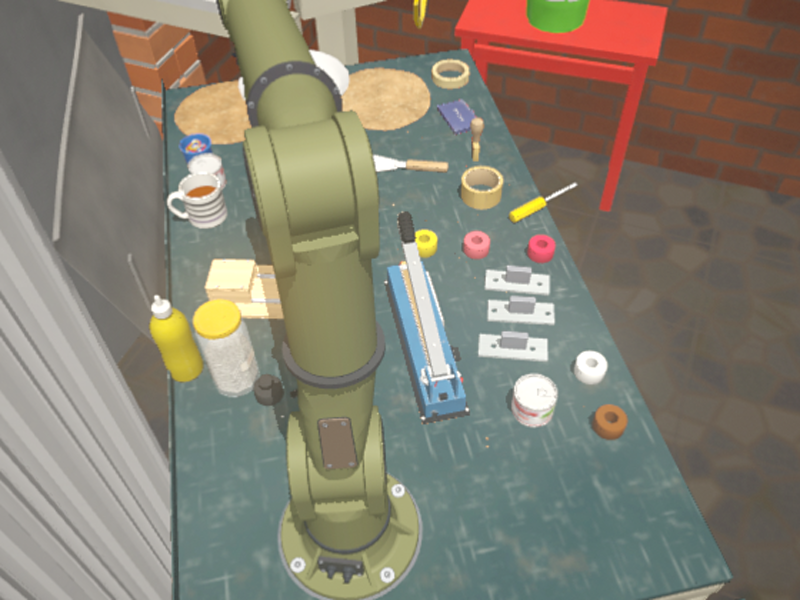

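```bash
python3 - <<'E'
from h import *
from scipy.optimize import least_squares
s=sense()
# corners in mag frame: +x up picture(world +y); mag y = -world x => left in picture is +y
px=np.array([(286,32),(456,19),(467,348),(325,357)])*.7
m=np.array([(.14,.068,.01),(.14,-.068,.01),(-.14,-.068,.01),(-.14,.068,.01)])
def W(p,m): 
    c,sn=np.cos(p[2]),np.sin(p[2]); m=np.atleast_2d(m); return np.c_[p[0]+c*m[:,0]-sn*m[:,1],p[1]+sn*m[:,0]+c*m[:,1],m[:,2]]
r=least_squares(lambda p:(proj('wrist',W(p,m),s)-px).ravel(),[.49,.218,1.62])
print(r.x,np.degrees(r.x[2]),r.fun.round(1))
for d in(74,90,106):
  print(d,(proj('wrist',W(r.x,[(-.07,d/2000,.03),(-.07,-d/2000,.03)]),s)/.7).round(), (proj('wrist',W(r.x,[(-.07,d/2000,.018),(-.07,-d/2000,.018)]),s)/.7).round())
print(W(r.x,[(.03,0,0),(-.03,0,0),(-.105,0,0),(-.07,0,0)]).round(4))
E
```

```text
[0.48673398 0.21797147 1.63621506] 93.7482173338102 [-0.4 -0.1  0.4 -0.3  0.1  0.4 -0.1  0.3]
74 [[347. 290.]
 [432. 285.]] [[349. 287.]
 [432. 281.]]
90 [[338. 291.]
 [442. 284.]] [[340. 287.]
 [440. 281.]]
106 [[329. 291.]
 [451. 283.]] [[331. 288.]
 [449. 280.]]
[[0.4848 0.2479 0.    ]
 [0.4887 0.188  0.    ]
 [0.4936 0.1132 0.    ]
 [0.4913 0.1481 0.    ]]
```

```bash
python3 - <<'E'
from h import *
for z in(.15,.18,.2,.21): print(z,unproj('side',np.array([(406,218),(408,240),(440,375)])*.7,z).round(3).tolist())
s0=dict(tool_pos=np.array([.6498,0,.4036]),tool_rot=np.array([.5,-.5,.5,-.5]))
for z in(.15,.18,.2,.21): print(z,unproj('wrist',np.array([(125,430),(70,385),(20,425),(75,475)])*.7,z,s0).round(3).tolist())
print(unproj('wrist',np.array([(265,240),(302,333)])*.7,.04,s0).round(3).tolist())
E
```

```text
0.15 [[0.572, -0.03, 0.15], [0.513, -0.041, 0.15], [0.212, -0.127, 0.15]]
0.18 [[0.541, -0.034, 0.18], [0.484, -0.044, 0.18], [0.191, -0.128, 0.18]]
0.2 [[0.521, -0.037, 0.2], [0.464, -0.047, 0.2], [0.178, -0.129, 0.2]]
0.21 [[0.51, -0.038, 0.21], [0.454, -0.048, 0.21], [0.171, -0.129, 0.21]]
0.15 [[0.494, -0.071, 0.15], [0.468, -0.043, 0.15], [0.433, -0.069, 0.15], [0.458, -0.102, 0.15]]
0.18 [[0.515, -0.052, 0.18], [0.493, -0.028, 0.18], [0.462, -0.05, 0.18], [0.484, -0.079, 0.18]]
0.2 [[0.529, -0.039, 0.2], [0.509, -0.018, 0.2], [0.481, -0.038, 0.2], [0.501, -0.063, 0.2]]
0.21 [[0.536, -0.033, 0.21], [0.517, -0.013, 0.21], [0.491, -0.031, 0.21], [0.51, -0.056, 0.21]]
[[0.55, 0.019, 0.04], [0.573, -0.053, 0.04]]
```

```bash
python3 -m crank '[{"translation":[60,0,35],"delta_rot":[0,0,0],"fingers":-0.6},{"translation":[120,0,70],"delta_rot":[0,0,0],"fingers":-0.6},{"translation":[180,0,105],"delta_rot":[0,0,0],"fingers":-0.6},{"translation":[239,0,140],"delta_rot":[0,0,0],"fingers":-0.6},{"translation":[239,60,140],"delta_rot":[0,0,0],"fingers":-0.6},{"translation":[239,120,140],"delta_rot":[0,0,0],"fingers":-0.6},{"translation":[239,120,140],"delta_rot":[0,0,0],"fingers":-0.6},{"translation":[239,120,140],"delta_rot":[0,0,0],"fingers":-0.6}]'; python3 - <<'E'
from h import *
s,im=snap('wrist','w2')
for d in finder.search_frame('wrist','roll_1_c'):
    e=d['extent'];print([round(x) for x in e],round(d['confidence'],2),unproj('wrist',[((e[0]+e[2])/2,(e[1]+e[3])/2)],.016,s).round(4))
E
```

```text
clock: 2.6
tool_pos: [0.6412, -0.0613, 0.3269]
tool_rot: [0.499, -0.5, 0.502, -0.5]
force: [0.3, -0.5, 0.1]
gripper_width: 0.796
[12, 0, 184, 40] 0.66 [[0.4981 0.0848 0.016 ]]
```

View pics/w2.png

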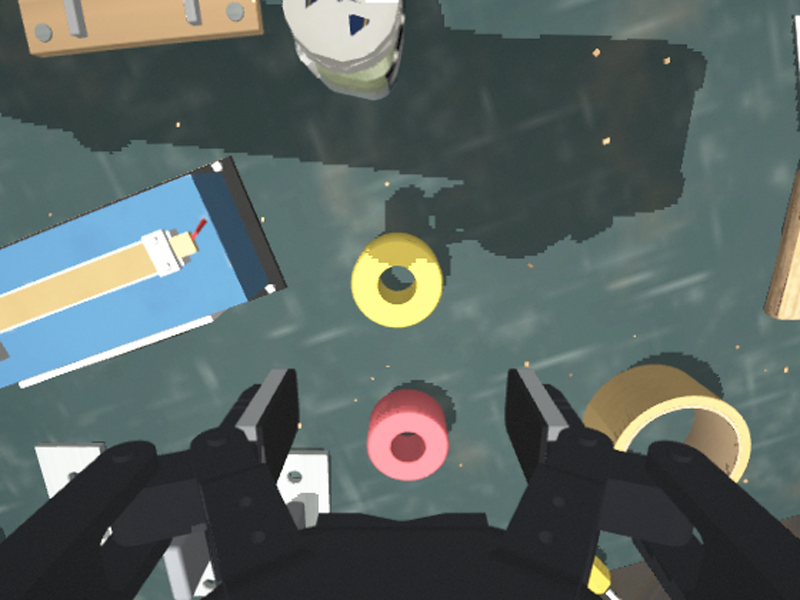

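```bash
python3 - <<'E'
from h import *
s=sense();print(s['tool_pos'])
print(unproj('wrist',np.array([(397,283),(408,445),(236,240),(275,290)])*.7,.032,s).round(4))
im=cv2.imread('pics/w2.png');hsv=cv2.cvtColor(im,cv2.COLOR_BGR2HSV)
m=cv2.inRange(hsv,(22,120,60),(35,255,255)); n,l,st,c=cv2.connectedComponentsWithStats(m)
for i in range(1,n):
    if st[i,4]>500: print(st[i],c[i])
E
```

```text
[ 0.64152479 -0.06073727  0.32860791]
[[ 0.6411 -0.0575  0.032 ]
 [ 0.648  -0.1694  0.032 ]
 [ 0.5471 -0.0312  0.032 ]
 [ 0.5676 -0.0615  0.032 ]]
[ 352  233   91   94 2087] [398.623862   257.33780546]
[376 270  42  35 625] [396.1264 292.864 ]
[587 556  24  39 612] [598.4754902 577.3627451]
```

```bash
python3 -m crank '[{"translation":[-3,50,0],"delta_rot":[0,0,0],"fingers":-0.6},{"translation":[-3,100,0],"delta_rot":[0,0,0],"fingers":-0.6},{"translation":[-3,130,0],"delta_rot":[0,0,0],"fingers":-0.6},{"translation":[-3,145,0],"delta_rot":[0,0,0],"fingers":-0.6},{"translation":[-3,145,0],"delta_rot":[0,0,0],"fingers":-0.6},{"translation":[-3,145,0],"delta_rot":[0,0,0],"fingers":0.6},{"translation":[-3,145,0],"delta_rot":[0,0,0],"fingers":0.6},{"translation":[-3,145,0],"delta_rot":[0,0,0],"fingers":0.6},{"translation":[-3,145,0],"delta_rot":[0,0,0],"fingers":0.6},{"translation":[-3,145,0],"delta_rot":[0,0,0],"fingers":0.6}]'
```

```text
clock: 3.95
tool_pos: [0.6438, -0.0579, 0.1865]
tool_rot: [0.497, -0.498, 0.504, -0.502]
force: [-0.7, 0.5, 6.7]
gripper_width: 0.603
```

```bash
python3 -m crank '[{"translation":[0,-50,0],"delta_rot":[0,0,0],"fingers":0.6},{"translation":[0,-110,0],"delta_rot":[0,0,0],"fingers":0.6},{"translation":[0,-160,0],"delta_rot":[0,0,0],"fingers":0.6},{"translation":[-50,-200,-25],"delta_rot":[0,0,0],"fingers":0.6},{"translation":[-100,-210,-50],"delta_rot":[0,0,0],"fingers":0.6},{"translation":[-150,-210,-80],"delta_rot":[0,-0.03,0],"fingers":0.6},{"translation":[-200,-210,-105],"delta_rot":[0,-0.065,0],"fingers":0.6},{"translation":[-250,-210,-130],"delta_rot":[0,-0.065,0],"fingers":0.6},{"translation":[-300,-210,-159],"delta_rot":[0,-0.065,0],"fingers":0.6},{"translation":[-301,-210,-159],"delta_rot":[0,-0.065,0],"fingers":0.6},{"translation":[-301,-210,-159],"delta_rot":[0,-0.065,0],"fingers":0.6}]'; python3 - <<'E'
from h import *
s,im=snap('wrist','w3'); print(s['tool_pos'],R.from_quat(s['tool_rot']).as_matrix().round(3),s['gripper_width'],s['force'])
E
```

```text
clock: 5.32
tool_pos: [0.4832, 0.2434, 0.395]
tool_rot: [-0.513, 0.48, -0.487, 0.518]
force: [0.6, -0.3, -1.8]
gripper_width: 0.605
[0.48320844 0.24342882 0.3949979 ] [[ 0.063  0.012  0.998]
 [-0.998 -0.001  0.063]
 [ 0.002 -1.     0.012]] 0.6048609938293523 [ 0.62014129 -0.34210982 -1.82413407]
```

View pics/w3.png

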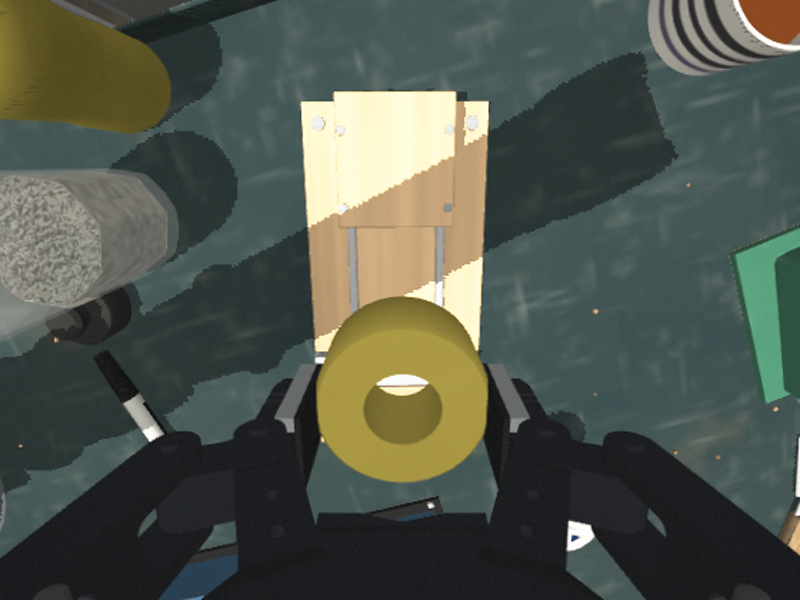

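```bash
python3 -m crank '[{"translation":[0,60,0],"delta_rot":[-0.012,0,0],"fingers":0.6},{"translation":[0,120,0],"delta_rot":[-0.012,0,0],"fingers":0.6},{"translation":[0,170,0],"delta_rot":[-0.012,0,0],"fingers":0.6},{"translation":[0,190,0],"delta_rot":[-0.012,0,0],"fingers":0.6},{"translation":[0,197,0],"delta_rot":[-0.012,0,0],"fingers":0.6},{"translation":[0,197,0],"delta_rot":[-0.012,0,0],"fingers":0.6},{"translation":[0,198,0],"delta_rot":[-0.012,0,0],"fingers":0.6}]'
```

```text
clock: 6.25
tool_pos: [0.4867, 0.2418, 0.1977]
tool_rot: [0.515, -0.484, 0.486, -0.515]
force: [-2.2, -0.8, 0.5]
gripper_width: 0.607
```

```bash
python3 -m crank '[{"translation":[0,1,-1],"delta_rot":[0,0,0],"fingers":0.6},{"translation":[0,1,-1],"delta_rot":[0,0,0],"fingers":-0.5},{"translation":[0,1,-1],"delta_rot":[0,0,0],"fingers":-0.6},{"translation":[0,1,-1],"delta_rot":[0,0,0],"fingers":-0.6},{"translation":[0,-50,-1],"delta_rot":[0,0,0],"fingers":-0.6},{"translation":[0,-110,-1],"delta_rot":[0,0,0],"fingers":-0.6},{"translation":[0,-170,-1],"delta_rot":[0,0,0],"fingers":-0.6},{"translation":[0,-200,-1],"delta_rot":[0,0,0],"fingers":-0.6},{"translation":[0,-200,-1],"delta_rot":[0,0,0],"fingers":-0.6}]'; python3 - <<'E'
from h import *
s,im=snap('wrist','w4'); print(s['tool_pos'],R.from_quat(s['tool_rot']).as_matrix().round(3),s['gripper_width'],s['force'])
snap('side','s4')
E
```

```text
clock: 7.38
tool_pos: [0.486, 0.2427, 0.4011]
tool_rot: [-0.513, 0.483, -0.486, 0.517]
force: [0.4, -0.4, -1.0]
gripper_width: 0.797
[0.48603444 0.24265415 0.40106965] [[ 0.06   0.007  0.998]
 [-0.998  0.001  0.06 ]
 [-0.    -1.     0.007]] 0.7966832301414397 [ 0.44060199 -0.40723961 -0.9708612 ]
```

View pics/w4.png

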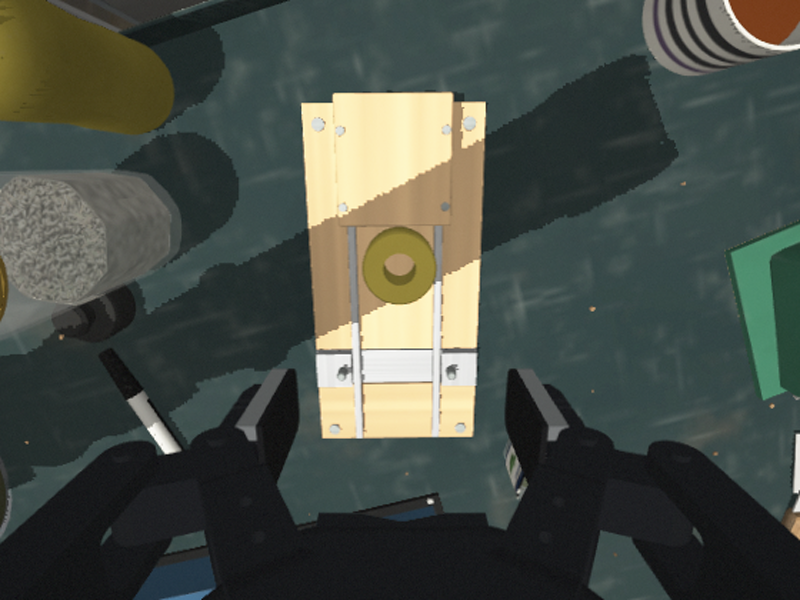

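View pics/s4.png

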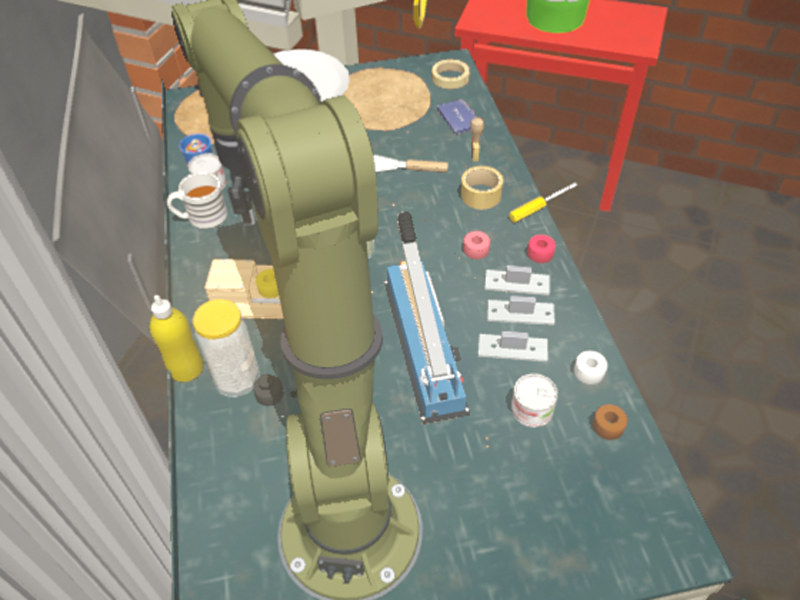

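```bash
python3 -m crank '[{"translation":[50,-20,15],"delta_rot":[0,0,0],"fingers":-0.6},{"translation":[105,-30,35],"delta_rot":[0,0,0],"fingers":-0.6},{"translation":[160,-30,53],"delta_rot":[0,0,0],"fingers":-0.6},{"translation":[215,-30,70],"delta_rot":[0,0,0],"fingers":-0.6},{"translation":[270,-30,88],"delta_rot":[0,0,0],"fingers":-0.6},{"translation":[325,-30,106],"delta_rot":[0,0,0],"fingers":-0.6},{"translation":[380,-10,124],"delta_rot":[0,0,0],"fingers":-0.6},{"translation":[422,40,137],"delta_rot":[0,0,0],"fingers":-0.6},{"translation":[422,80,137],"delta_rot":[0,0,0],"fingers":-0.6},{"translation":[422,80,137],"delta_rot":[0,0,0],"fingers":-0.6},{"translation":[422,80,137],"delta_rot":[0,0,0],"fingers":-0.6}]'; python3 - <<'E'
from h import *
s,im=snap('wrist','w5'); print(s['tool_pos'],R.from_quat(s['tool_rot']).as_matrix().round(3))
E
```

```text
clock: 8.85
tool_pos: [0.6478, -0.1702, 0.319]
tool_rot: [0.515, -0.484, 0.485, -0.515]
force: [-0.0, -0.6, 0.6]
gripper_width: 0.801
[ 0.64780239 -0.17019343  0.31898914] [[ 0.061  0.001  0.998]
 [-0.998 -0.002  0.061]
 [ 0.002 -1.     0.001]]
```

View pics/w5.png

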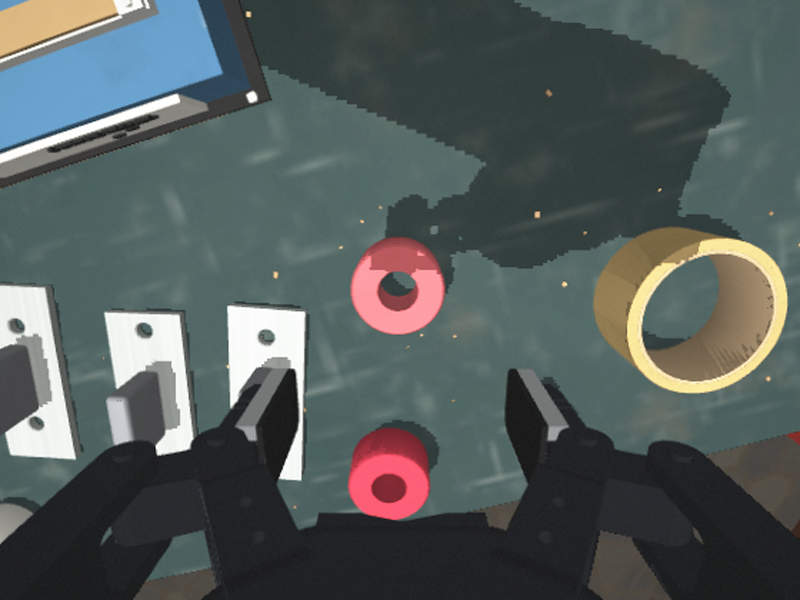

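```bash
python3 -m crank '[{"translation":[-1,50,0],"delta_rot":[0,0,0],"fingers":-0.6},{"translation":[-1,100,0],"delta_rot":[0,0,0],"fingers":-0.6},{"translation":[-1,125,0],"delta_rot":[0,0,0],"fingers":-0.6},{"translation":[-1,136,0],"delta_rot":[0,0,0],"fingers":-0.6},{"translation":[-1,136,0],"delta_rot":[0,0,0],"fingers":-0.6},{"translation":[-1,136,0],"delta_rot":[0,0,0],"fingers":0.6},{"translation":[-1,136,0],"delta_rot":[0,0,0],"fingers":0.6},{"translation":[-1,136,0],"delta_rot":[0,0,0],"fingers":0.6},{"translation":[-1,136,0],"delta_rot":[0,0,0],"fingers":0.6},{"translation":[-1,136,0],"delta_rot":[0,0,0],"fingers":0.6}]'; python3 - <<'E'
from h import *
s=dict(tool_pos=np.array([.6478,-.1702,.319]),tool_rot=R.from_matrix([[.061,.001,.998],[-.998,-.002,.061],[.002,-1,.001]]).as_quat())
for n,h,c in(('k3',[(16,325),(36,422)],[(0,285),(51,286),(82,459),(0,455)]),('k2',[(145,330)],[(105,311),(184,312)]),('k1',[(266,337)],[(228,305),(306,309),(302,479)])):
    print(n,unproj('wrist',np.array(h)*.7,.006,s).round(4).tolist(),unproj('wrist',np.array(c)*.7,.006,s).round(4).tolist())
E
```

```text
clock: 10.15
tool_pos: [0.6497, -0.1698, 0.1873]
tool_rot: [-0.514, 0.481, -0.487, 0.516]
force: [-0.5, -0.5, 6.5]
gripper_width: 0.602
k3 [[0.392, -0.2159, 0.006], [0.3929, -0.2898, 0.006]] [[0.386, -0.1885, 0.006], [0.421, -0.1871, 0.006], [0.4225, -0.3185, 0.006], [0.3594, -0.3204, 0.006]]
k2 [[0.4808, -0.2138, 0.006]] [[0.4552, -0.2021, 0.006], [0.508, -0.1995, 0.006]]
k1 [[0.5615, -0.2136, 0.006]] [[0.5373, -0.1929, 0.006], [0.588, -0.1925, 0.006], [0.5849, -0.3235, 0.006]]
```

```bash
python3 -m crank '[{"translation":[0,-55,0],"delta_rot":[0,0,0],"fingers":0.6},{"translation":[0,-110,0],"delta_rot":[0,0,0],"fingers":0.6},{"translation":[0,-170,0],"delta_rot":[0,0,0],"fingers":0.6},{"translation":[-40,-215,-15],"delta_rot":[0,0,0],"fingers":0.6},{"translation":[-95,-240,-36],"delta_rot":[0,0,0],"fingers":0.6},{"translation":[-150,-250,-58],"delta_rot":[0,0,0],"fingers":0.6},{"translation":[-205,-250,-79],"delta_rot":[0,0,0],"fingers":0.6},{"translation":[-260,-240,-100],"delta_rot":[0,0,0],"fingers":0.6},{"translation":[-315,-210,-121],"delta_rot":[0,0,0],"fingers":0.6},{"translation":[-362,-170,-139],"delta_rot":[0,0,0],"fingers":0.6},{"translation":[-362,-150,-139],"delta_rot":[0,0,0],"fingers":0.6},{"translation":[-362,-150,-139],"delta_rot":[0,0,0],"fingers":0.6}]'; python3 - <<'E'
from h import *
s=sense(); print(s['tool_pos'],R.from_quat(s['tool_rot']).as_matrix().round(3),s['gripper_width'],s['force'])
E
```

```text
clock: 11.65
tool_pos: [0.4865, 0.1837, 0.3337]
tool_rot: [-0.515, 0.481, -0.486, 0.516]
force: [1.4, 0.0, -2.0]
gripper_width: 0.607
[0.48654137 0.18374524 0.33366185] [[ 0.063  0.005  0.998]
 [-0.998 -0.005  0.063]
 [ 0.005 -1.     0.005]] 0.6073938924943081 [ 1.40291015  0.03353248 -2.01654589]
```

```bash
python3 -m crank '[{"translation":[0,50,1],"delta_rot":[0,0,0],"fingers":0.6},{"translation":[0,100,1],"delta_rot":[0,0,0],"fingers":0.6},{"translation":[0,125,1],"delta_rot":[0,0,0],"fingers":0.6},{"translation":[0,136,1],"delta_rot":[0,0,0],"fingers":0.6},{"translation":[0,137,1],"delta_rot":[0,0,0],"fingers":0.6},{"translation":[0,137,1],"delta_rot":[0,0,0],"fingers":0.6}]';python3 -m crank '[{"translation":[0,0,0],"delta_rot":[0,0,0],"fingers":0.6}]'
```

```text
clock: 12.4
tool_pos: [0.4891, 0.1832, 0.1981]
tool_rot: [-0.515, 0.481, -0.487, 0.516]
force: [-0.6, 0.0, -1.2]
gripper_width: 0.602
clock: 12.52
tool_pos: [0.4892, 0.1833, 0.199]
tool_rot: [-0.514, 0.481, -0.487, 0.516]
force: [-1.5, -1.2, -1.0]
gripper_width: 0.605
```

```bash
python3 -m crank '[{"translation":[0,2,0],"delta_rot":[0,0,0],"fingers":0.6},{"translation":[0,2,0],"delta_rot":[0,0,0],"fingers":-0.5},{"translation":[0,2,0],"delta_rot":[0,0,0],"fingers":-0.6},{"translation":[0,2,0],"delta_rot":[0,0,0],"fingers":-0.6},{"translation":[0,-50,0],"delta_rot":[0,0,0],"fingers":-0.6},{"translation":[0,-110,0],"delta_rot":[0,0,0],"fingers":-0.6},{"translation":[0,-170,0],"delta_rot":[0,0,0],"fingers":-0.6},{"translation":[0,-220,0],"delta_rot":[0,0,0],"fingers":-0.6},{"translation":[0,-220,0],"delta_rot":[0,0,0],"fingers":-0.6}]'; python3 - <<'E'
from h import *
s,im=snap('wrist','w6'); print(s['tool_pos'],R.from_quat(s['tool_rot']).as_matrix().round(3))
s,im=snap('side','s6'); 
hsv=cv2.cvtColor(im,cv2.COLOR_BGR2HSV)
m=cv2.inRange(hsv,(168,120,80),(180,255,255)); n,l,st,c=cv2.connectedComponentsWithStats(m)
for i in range(1,n):
    if st[i,4]>100: x,y,w,h,a=st[i];print(st[i],c[i],unproj('side',[(x+w/2,y+h/2)],.016).round(4))
E
```

```text
clock: 13.65
tool_pos: [0.4883, 0.1847, 0.4241]
tool_rot: [-0.511, 0.48, -0.489, 0.52]
force: [0.5, 0.6, -0.1]
gripper_width: 0.802
[0.48828001 0.18468902 0.42410131] [[ 0.063  0.018  0.998]
 [-0.998 -0.     0.063]
 [ 0.001 -1.     0.017]]
[370 165  19  19 296] [378.45608108 173.73986486] [[ 0.6448 -0.3098  0.016 ]]
```

View pics/w6.png

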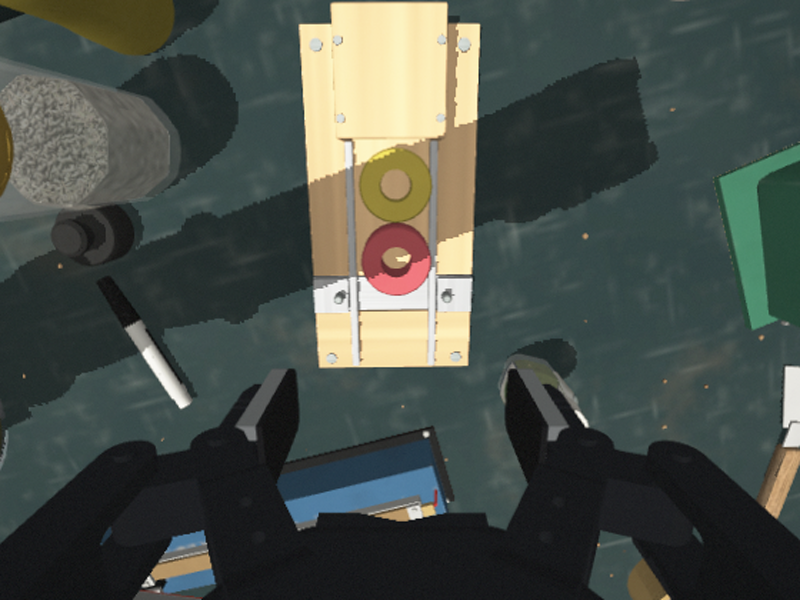

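View pics/s6.png

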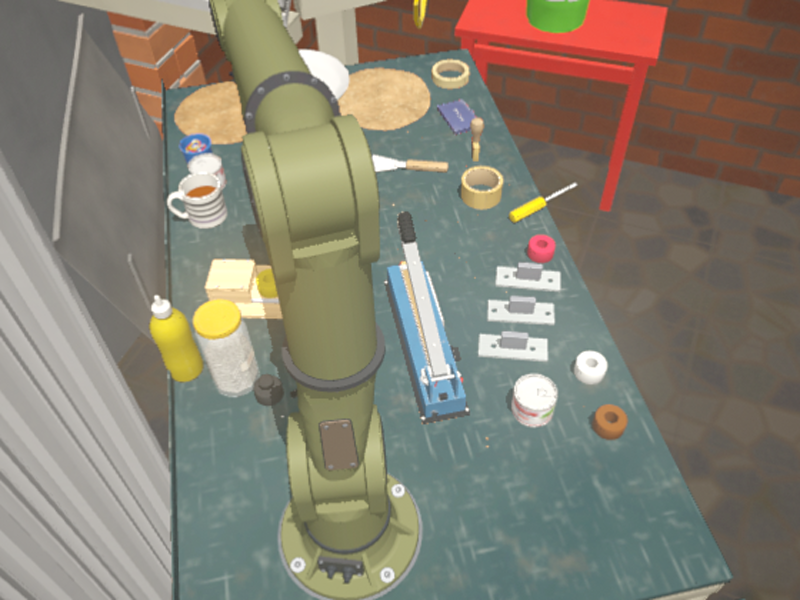

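```bash
python3 - <<'E'
from h import *
print(unproj('side',np.array([(497,267),(560,271),(561,290),(496,287)])*.7,.006).round(4), unproj('side',np.array([(542,243)])*.7,.032))
E
```

```text
[[ 0.5938 -0.2176  0.006 ]
 [ 0.5956 -0.3476  0.006 ]
 [ 0.5433 -0.3487  0.006 ]
 [ 0.5381 -0.2176  0.006 ]] [[ 0.64746431 -0.30755003  0.032     ]]
```

```bash
python3 -m crank '[{"translation":[55,-15,14],"delta_rot":[0,0,0],"fingers":-0.6},{"translation":[110,-20,28],"delta_rot":[-0.018,0,0],"fingers":-0.6},{"translation":[165,-20,42],"delta_rot":[-0.018,0,0],"fingers":-0.6},{"translation":[220,-20,56],"delta_rot":[-0.018,0,0],"fingers":-0.6},{"translation":[275,-20,70],"delta_rot":[-0.018,0,0],"fingers":-0.6},{"translation":[330,-20,84],"delta_rot":[-0.018,0,0],"fingers":-0.6},{"translation":[385,0,98],"delta_rot":[-0.018,0,0],"fingers":-0.6},{"translation":[440,40,110],"delta_rot":[-0.018,0,0],"fingers":-0.6},{"translation":[490,80,123],"delta_rot":[-0.018,0,0],"fingers":-0.6},{"translation":[502,105,125],"delta_rot":[-0.018,0,0],"fingers":-0.6},{"translation":[502,105,125],"delta_rot":[-0.018,0,0],"fingers":-0.6},{"translation":[502,105,125],"delta_rot":[-0.018,0,0],"fingers":-0.6}]'; python3 - <<'E'
from h import *
s,im=snap('wrist','w7'); print(s['tool_pos'],R.from_quat(s['tool_rot']).as_matrix().round(3))
hsv=cv2.cvtColor(im,cv2.COLOR_BGR2HSV)
m=cv2.inRange(hsv,(165,100,60),(180,255,255)); n,l,st,c=cv2.connectedComponentsWithStats(m)
for i in range(1,n):
    if st[i,4]>300: x,y,w,h,a=st[i];print(st[i]/.7,c[i],unproj('wrist',[(x+w/2,y+h/2)],.016,s).round(4),unproj('wrist',[(x+w/2,y+h/2)],.024,s).round(4))
E
```

```text
clock: 15.25
tool_pos: [0.6447, -0.3081, 0.317]
tool_rot: [0.519, -0.485, 0.482, -0.513]
force: [0.8, -0.7, 0.0]
gripper_width: 0.796
[ 0.64469924 -0.30813674  0.3170495 ] [[ 0.064 -0.009  0.998]
 [-0.998 -0.003  0.064]
 [ 0.003 -1.    -0.009]]
[ 364.28571429  234.28571429   95.71428571   98.57142857 4688.57142857] [288.08135283 198.76264473] [[ 0.6487 -0.3067  0.016 ]] [[ 0.6484 -0.3046  0.024 ]]
```

View pics/w7.png

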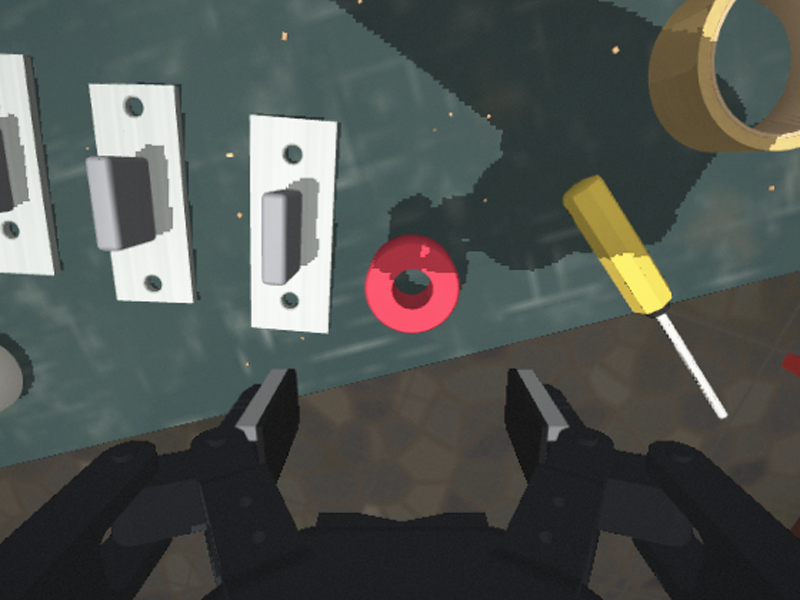

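```bash
python3 -m crank '[{"translation":[-1,40,5],"delta_rot":[0.009,0,0],"fingers":-0.6},{"translation":[-1,90,5],"delta_rot":[0.009,0,0],"fingers":-0.6},{"translation":[-1,120,5],"delta_rot":[0.009,0,0],"fingers":-0.6},{"translation":[-1,133,5],"delta_rot":[0.009,0,0],"fingers":-0.6},{"translation":[-1,133,5],"delta_rot":[0.009,0,0],"fingers":-0.6},{"translation":[-1,133,5],"delta_rot":[0.009,0,0],"fingers":0.6},{"translation":[-1,133,5],"delta_rot":[0.009,0,0],"fingers":0.6},{"translation":[-1,133,5],"delta_rot":[0.009,0,0],"fingers":0.6},{"translation":[-1,133,5],"delta_rot":[0.009,0,0],"fingers":0.6},{"translation":[-1,133,5],"delta_rot":[0.009,0,0],"fingers":0.6}]'; python3 - <<'E'
from h import *
s=sense(); print(s['tool_pos'],R.from_quat(s['tool_rot']).as_matrix().round(3),s['gripper_width'])
a=R.from_quat(s['tool_rot']).as_matrix()
t=np.array([.4867+.0654*.105,.218-.9979*.105,.34])
print(t,(t-s['tool_pos'])@a)
E
```

```text
clock: 16.55
tool_pos: [0.6502, -0.3075, 0.1885]
tool_rot: [-0.516, 0.481, -0.486, 0.516]
force: [-0.5, 1.6, 7.2]
gripper_width: 0.599
[ 0.65016162 -0.30754404  0.18845003] [[ 0.064  0.006  0.998]
 [-0.998 -0.005  0.064]
 [ 0.005 -1.     0.006]] 0.5990918393912759
[0.493567  0.1132205 0.34     ] [-0.42916321 -0.15461894 -0.12823411]
```

```bash
python3 -m crank '[{"translation":[0,-55,0],"delta_rot":[0,0,0],"fingers":0.6},{"translation":[0,-110,0],"delta_rot":[0,0,0],"fingers":0.6},{"translation":[0,-170,0],"delta_rot":[0,0,0],"fingers":0.6},{"translation":[-20,-225,-6],"delta_rot":[0,0,0],"fingers":0.6},{"translation":[-65,-255,-20],"delta_rot":[0,0,0],"fingers":0.6},{"translation":[-120,-260,-36],"delta_rot":[0,0,0],"fingers":0.6},{"translation":[-175,-260,-52],"delta_rot":[0,0,0],"fingers":0.6},{"translation":[-230,-260,-68],"delta_rot":[0,0,0],"fingers":0.6},{"translation":[-285,-260,-85],"delta_rot":[0,0,0],"fingers":0.6},{"translation":[-340,-260,-101],"delta_rot":[0,0,0],"fingers":0.6},{"translation":[-395,-250,-118],"delta_rot":[0,0,0],"fingers":0.6},{"translation":[-429,-210,-128],"delta_rot":[0,0,0],"fingers":0.6},{"translation":[-429,-155,-128],"delta_rot":[0,0,0],"fingers":0.6},{"translation":[-429,-155,-128],"delta_rot":[0,0,0],"fingers":0.6},{"translation":[-429,-155,-128],"delta_rot":[0,0,0],"fingers":0.6}]'; python3 - <<'E'
from h import *
s,im=snap('wrist','w8'); print(s['tool_pos'],R.from_quat(s['tool_rot']).as_matrix().round(3),s['gripper_width'],s['force'])
E
```

```text
clock: 18.42
tool_pos: [0.4947, 0.1127, 0.3426]
tool_rot: [-0.514, 0.481, -0.487, 0.517]
force: [0.1, 0.3, 0.2]
gripper_width: 0.598
[0.49469795 0.11266293 0.34258087] [[ 0.063  0.009  0.998]
 [-0.998 -0.004  0.063]
 [ 0.005 -1.     0.009]] 0.5980774227940708 [0.12595669 0.29171932 0.18645117]
```

View pics/w8.png

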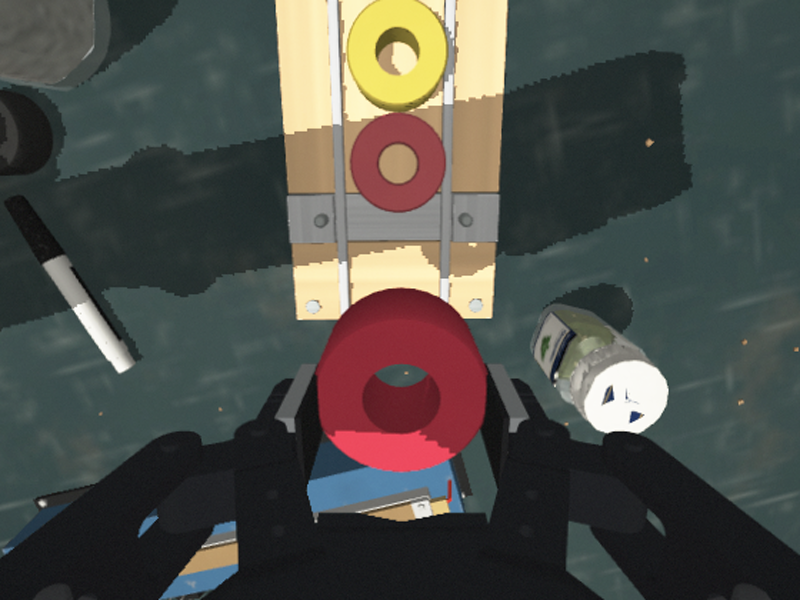

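```bash
python3 -m crank '[{"translation":[0,50,-3],"delta_rot":[-0.009,0,0],"fingers":0.6},{"translation":[0,100,-3],"delta_rot":[-0.009,0,0],"fingers":0.6},{"translation":[0,130,-3],"delta_rot":[-0.009,0,0],"fingers":0.6},{"translation":[0,142,-3],"delta_rot":[-0.009,0,0],"fingers":0.6},{"translation":[0,144,-3],"delta_rot":[-0.009,0,0],"fingers":0.6},{"translation":[0,144,-3],"delta_rot":[-0.009,0,0],"fingers":0.6},{"translation":[0,144,-3],"delta_rot":[-0.009,0,0],"fingers":0.6}]'
```

```text
clock: 19.35
tool_pos: [0.4943, 0.1121, 0.2006]
tool_rot: [0.516, -0.482, 0.486, -0.515]
force: [-0.1, 0.3, -0.5]
gripper_width: 0.599
```

```bash
python3 -m crank '[{"translation":[0,2,0],"delta_rot":[0,0,0],"fingers":0.6},{"translation":[0,2,0],"delta_rot":[0,0,0],"fingers":-0.5},{"translation":[0,2,0],"delta_rot":[0,0,0],"fingers":-0.6},{"translation":[0,2,0],"delta_rot":[0,0,0],"fingers":-0.6},{"translation":[0,-50,0],"delta_rot":[0,0,0],"fingers":-0.6},{"translation":[0,-110,0],"delta_rot":[0,0,0],"fingers":0.5},{"translation":[0,-160,0],"delta_rot":[0,0,0],"fingers":1},{"translation":[0,-200,0],"delta_rot":[0,0,0],"fingers":1},{"translation":[0,-200,0],"delta_rot":[0,0,0],"fingers":1}]'; python3 - <<'E'
from h import *
s,im=snap('wrist','w9'); print(s['tool_pos'],R.from_quat(s['tool_rot']).as_matrix().round(3))
a=R.from_quat(s['tool_rot']).as_matrix()
for mx in(-.16,-.05):
  t=np.array([.4867-.0654*mx,.218+.9979*mx,.195]); print(t,(t-s['tool_pos'])@a)
snap('side','s9')
E
```

```text
clock: 20.48
tool_pos: [0.4943, 0.1132, 0.4045]
tool_rot: [-0.513, 0.481, -0.487, 0.518]
force: [0.3, 0.4, -0.9]
gripper_width: 0.0
[0.49427655 0.11318418 0.40452673] [[ 0.063  0.011  0.998]
 [-0.998 -0.002  0.063]
 [ 0.003 -1.     0.011]]
[0.497164 0.058336 0.195   ] [ 0.05430084  0.20966881 -0.00291837]
[0.48997  0.168105 0.195   ] [-0.05570283  0.20934019 -0.00318917]
```

View pics/w9.png

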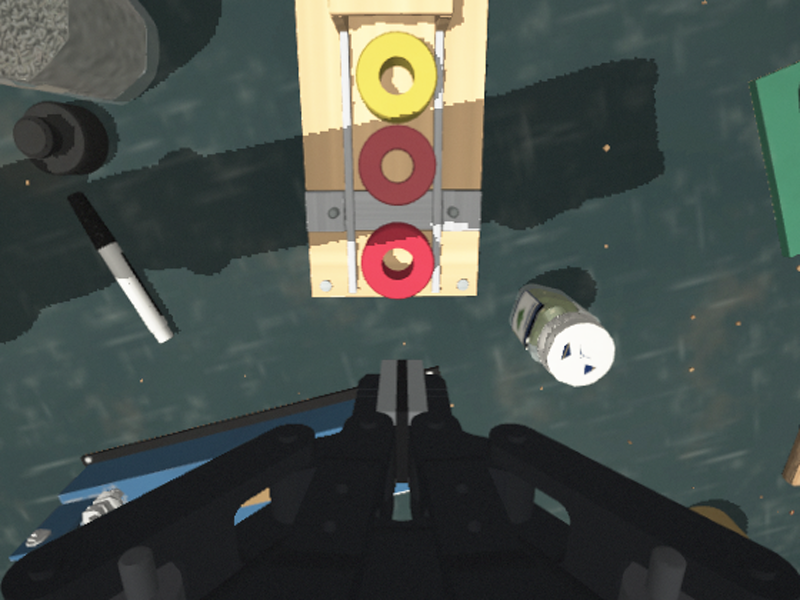

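View pics/s9.png

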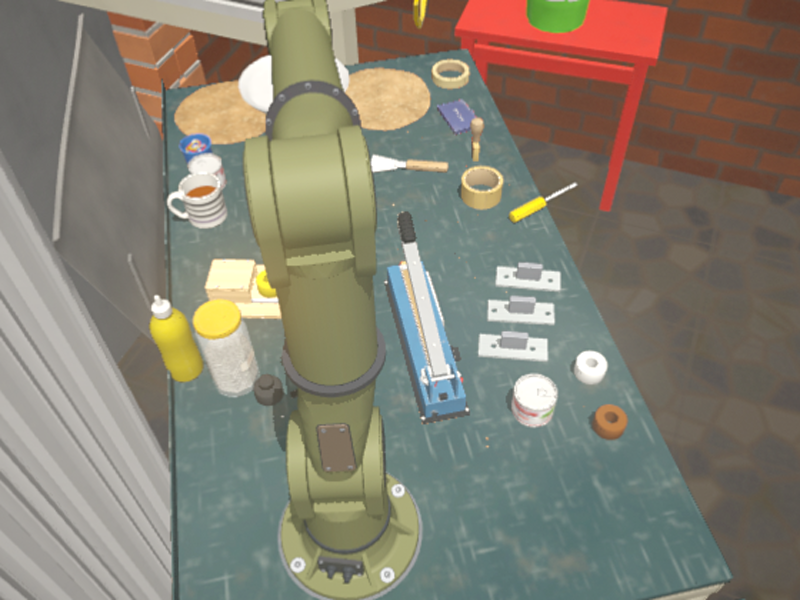

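```bash
python3 -m crank '[{"translation":[49,20,-3],"delta_rot":[-0.011,0,0],"fingers":1},{"translation":[49,75,-3],"delta_rot":[-0.011,0,0],"fingers":1},{"translation":[49,130,-3],"delta_rot":[-0.011,0,0],"fingers":1},{"translation":[49,180,-3],"delta_rot":[-0.011,0,0],"fingers":1},{"translation":[49,208,-3],"delta_rot":[-0.011,0,0],"fingers":1},{"translation":[49,215,-3],"delta_rot":[-0.011,0,0],"fingers":1},{"translation":[49,215,-3],"delta_rot":[-0.011,0,0],"fingers":1},{"translation":[49,215,-3],"delta_rot":[-0.011,0,0],"fingers":1}]';python3 - <<'E'
from h import *
s=sense();print(s['tool_pos'],R.from_quat(s['tool_rot']).as_matrix().round(3))
a=R.from_quat(s['tool_rot']).as_matrix()
for mx in(-.1,-.065,-.05):
  t=np.array([.4867-.0654*mx,.218+.9979*mx,.19]); print((t-s['tool_pos'])@a)
E
```

```text
clock: 21.58
tool_pos: [0.4949, 0.063, 0.1869]
tool_rot: [0.518, -0.484, 0.484, -0.513]
force: [-0.1, -0.1, -1.1]
gripper_width: -0.003
[0.49494555 0.06303813 0.18685204] [[ 0.063 -0.005  0.998]
 [-0.998 -0.004  0.063]
 [ 0.004 -1.    -0.005]]
[-0.05515684 -0.00337646  0.00175407]
[-0.09015788 -0.00351564  0.00166719]
[-0.10515833 -0.00357529  0.00162996]
```

```bash
python3 -m crank '[{"translation":[-8,0,2],"delta_rot":[0,0,0],"fingers":1},{"translation":[-16,0,2],"delta_rot":[0,0,0],"fingers":1},{"translation":[-24,0,2],"delta_rot":[0,0,0],"fingers":1},{"translation":[-32,0,2],"delta_rot":[0,0,0],"fingers":1},{"translation":[-40,0,2],"delta_rot":[0,0,0],"fingers":1},{"translation":[-48,0,2],"delta_rot":[0,0,0],"fingers":1},{"translation":[-56,0,2],"delta_rot":[0,0,0],"fingers":1},{"translation":[-64,0,2],"delta_rot":[0,0,0],"fingers":1},{"translation":[-72,0,2],"delta_rot":[0,0,0],"fingers":1},{"translation":[-80,0,2],"delta_rot":[0,0,0],"fingers":1},{"translation":[-86,0,2],"delta_rot":[0,0,0],"fingers":1},{"translation":[-90,0,2],"delta_rot":[0,0,0],"fingers":1}]'
```

```text
clock: 23.08
tool_pos: [0.4913, 0.1533, 0.1866]
tool_rot: [0.518, -0.484, 0.484, -0.513]
force: [0.5, -3.4, 3.1]
gripper_width: 0.002
```

```bash
python3 -m crank '[{"translation":[-4,0,0],"delta_rot":[0,0,0],"fingers":1},{"translation":[-8,0,0],"delta_rot":[0,0,0],"fingers":1}]'
```

```text
clock: 23.32
tool_pos: [0.4909, 0.1614, 0.1866]
tool_rot: [0.518, -0.484, 0.484, -0.513]
force: [0.3, -3.7, 2.9]
gripper_width: -0.001
```

```bash
python3 -m crank '[{"translation":[-3,0,0],"delta_rot":[0,0,0],"fingers":1},{"translation":[-5,0,0],"delta_rot":[0,0,0],"fingers":1}]';python3 -m crank '[{"translation":[-1.5,0,0],"delta_rot":[0,0,0],"fingers":1},{"translation":[-3,0,0],"delta_rot":[0,0,0],"fingers":1}]'; python3 - <<'E'
from h import *
snap('wrist','w10')
E
```

```text
clock: 23.58
tool_pos: [0.4906, 0.1665, 0.1866]
tool_rot: [0.518, -0.484, 0.484, -0.513]
force: [1.1, -4.9, 2.9]
gripper_width: 0.003
clock: 23.82
tool_pos: [0.4904, 0.1695, 0.1866]
tool_rot: [0.518, -0.484, 0.484, -0.513]
force: [-0.0, -3.7, 3.2]
gripper_width: 0.003
```

View pics/w10.png

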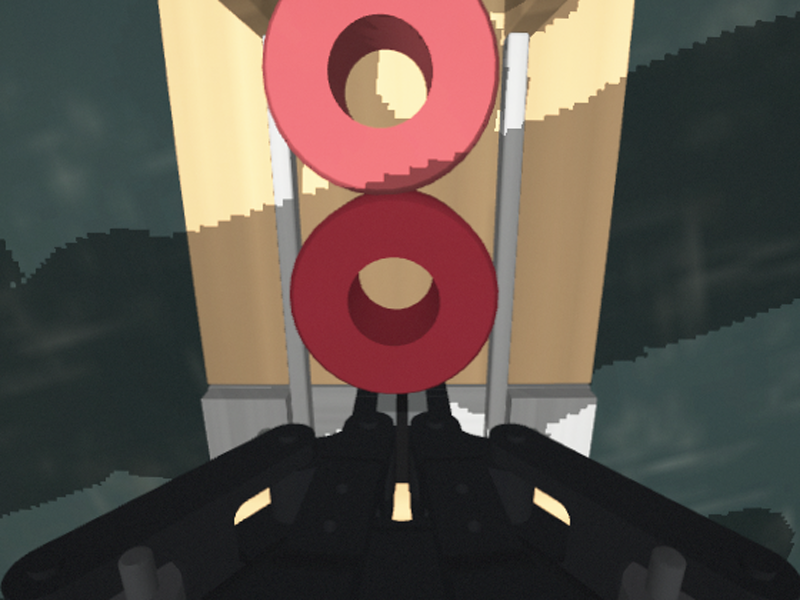

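```bash
python3 - <<'E'
from h import *
p=unproj('wrist',np.array([(394,288)])*.7,.042)[0]; d=p[:2]-[.4867,.218]; c,sn=-.0654,.9979
print(p,d@[c,sn],d@[-sn,c])
E
python3 -m crank '[{"translation":[-1,0,0],"delta_rot":[0,0,0],"fingers":1},{"translation":[-2,0,0],"delta_rot":[0,0,0],"fingers":1}]';python3 -m crank '[{"translation":[-1,0,0],"delta_rot":[0,0,0],"fingers":1},{"translation":[-2,0,0],"delta_rot":[0,0,0],"fingers":1}]'
```

```text
[0.48565849 0.20938473 0.042     ] -0.00852906666476527 0.0016027583841821628
clock: 24.12
tool_pos: [0.4903, 0.1718, 0.1866]
tool_rot: [0.518, -0.484, 0.484, -0.513]
force: [0.6, -4.5, 3.6]
gripper_width: 0.001
clock: 24.38
tool_pos: [0.4901, 0.1738, 0.1866]
tool_rot: [0.518, -0.484, 0.484, -0.513]
force: [0.7, -3.8, 3.7]
gripper_width: 0.0
```

```bash
python3 -m crank '[{"translation":[-1,0,0],"delta_rot":[0,0,0],"fingers":1},{"translation":[-2,0,0],"delta_rot":[0,0,0],"fingers":1}]';python3 -m crank '[{"translation":[-1,0,0],"delta_rot":[0,0,0],"fingers":1},{"translation":[-2,0,0],"delta_rot":[0,0,0],"fingers":1}]'
```

```text
clock: 24.62
tool_pos: [0.49, 0.1759, 0.1866]
tool_rot: [0.518, -0.484, 0.484, -0.513]
force: [0.9, -3.2, 2.9]
gripper_width: 0.0
clock: 24.88
tool_pos: [0.4899, 0.1778, 0.1866]
tool_rot: [0.518, -0.484, 0.484, -0.513]
force: [1.1, -5.8, 4.3]
gripper_width: -0.002
```

```bash
python3 - <<'E'
from h import *
snap('wrist','w11')
snap('scene','c11'); snap('side','s11')
E
```

```text
(no output)
```

View pics/w11.png

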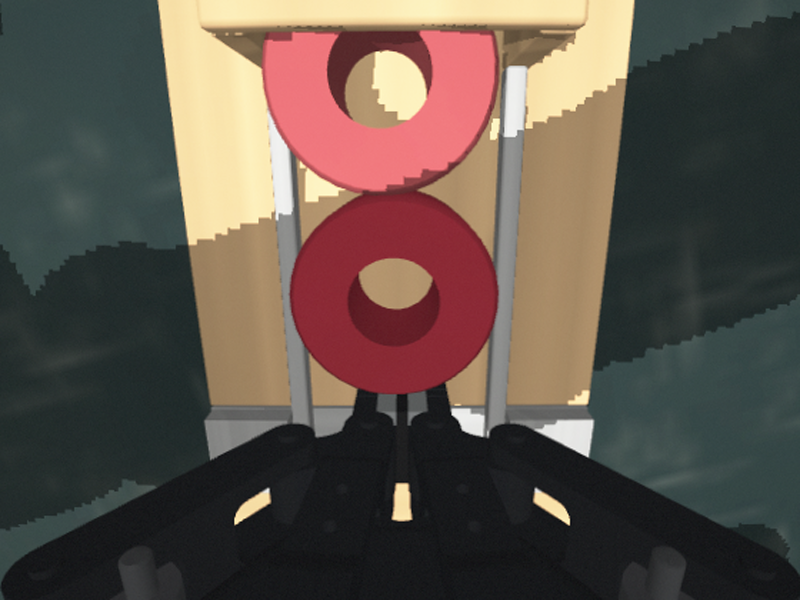

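```bash
python3 - <<'E'
from h import *
s=sense()
def W(m): 
    c,sn=-.0654,.9979; m=np.atleast_2d(m); return np.c_[.4867+c*m[:,0]-sn*m[:,1],.218+sn*m[:,0]+c*m[:,1],m[:,2]]
print((proj('wrist',W([(.055,0,.056),(.055,0,.05),(-.07+.0,.045,.018),(-.056,0.068,.012)]),s)/.7).round())
print((proj('wrist',W([(.0475,0,.042),(-.0095,0,.042),(-.0075+.0275,0,.042)]),s)/.7).round())
p=unproj('wrist',np.array([(394,288),(380,76),(381,88),(394,30),(394,24),(380,191)])*.7,.042); d=p[:,:2]-[.4867,.218]; c,sn=-.0654,.9979
print(d@[c,sn],d@[-sn,c])
p=unproj('wrist',np.array([(394,30)])*.7,.050); d=p[:,:2]-[.4867,.218]; print(d@[c,sn])
p=unproj('wrist',np.array([(394,24)])*.7,.056); d=p[:,:2]-[.4867,.218]; print(d@[c,sn])
E
```

```text
[[399.  33.]
 [399.  41.]
 [274. 460.]
 [211. 416.]]
[[399.  85.]
 [400. 321.]
 [400. 207.]]
[-0.00057925  0.04953749  0.04698539  0.05905127  0.0602664   0.0238044 ] [0.00154682 0.00440566 0.00421174 0.00114857 0.00114095 0.00477858]
[0.05700756]
[0.05654061]
```

```bash
python3 -m crank '[{"translation":[-1,0,0],"delta_rot":[0,0,0],"fingers":1},{"translation":[-2,0,0],"delta_rot":[0,0,0],"fingers":1}]';python3 -m crank '[{"translation":[-1,0,0],"delta_rot":[0,0,0],"fingers":1},{"translation":[-2,0,0],"delta_rot":[0,0,0],"fingers":1}]'
```

```text
clock: 25.28
tool_pos: [0.4899, 0.1784, 0.1865]
tool_rot: [0.518, -0.484, 0.485, -0.512]
force: [0.0, -9.4, 5.4]
gripper_width: 0.0
clock: 25.52
tool_pos: [0.49, 0.1788, 0.1865]
tool_rot: [0.519, -0.484, 0.485, -0.511]
force: [-0.5, -9.3, 6.6]
gripper_width: 0.001
```

View pics/s11.png

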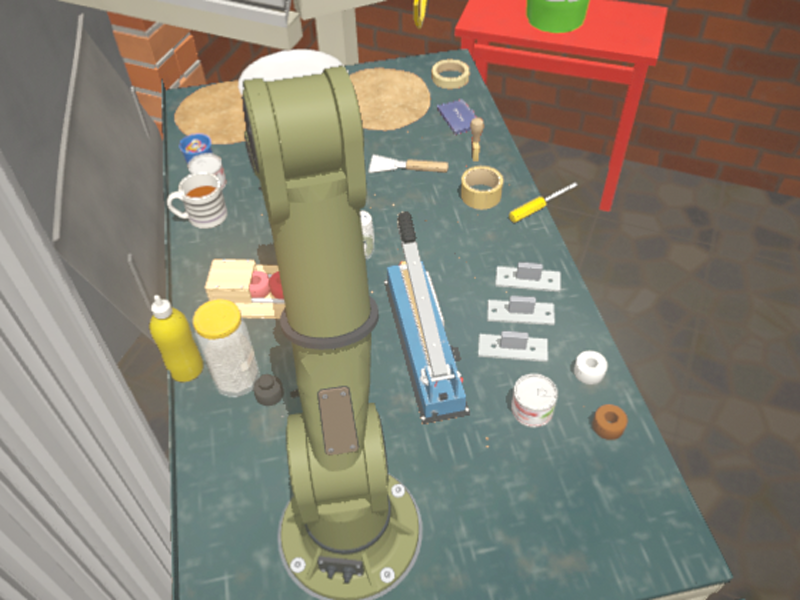

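```bash
python3 -m crank '[{"translation":[3,0,0],"delta_rot":[0,0,0],"fingers":1},{"translation":[8,0,0],"delta_rot":[0,0,0],"fingers":1},{"translation":[8,-40,0],"delta_rot":[0,0,0],"fingers":1},{"translation":[8,-100,0],"delta_rot":[0,0,0],"fingers":1},{"translation":[8,-150,0],"delta_rot":[0,0,0],"fingers":0.3},{"translation":[0,-200,0],"delta_rot":[0,0,0],"fingers":0.3},{"translation":[0,-200,0],"delta_rot":[0,0,0],"fingers":0.3},{"translation":[0,-200,0],"delta_rot":[0,0,0],"fingers":0.3}]'; python3 - <<'E'
from h import *
s,im=snap('wrist','w12'); print(s['tool_pos'],s['tool_rot'])
E
```

```text
clock: 26.52
tool_pos: [0.4906, 0.181, 0.3858]
tool_rot: [0.519, -0.484, 0.485, -0.511]
force: [-0.2, 0.4, -0.6]
gripper_width: 0.358
[0.49060858 0.18104629 0.38579696] [ 0.51913017 -0.48360018  0.48493972 -0.51133962]
```

View pics/w12.png

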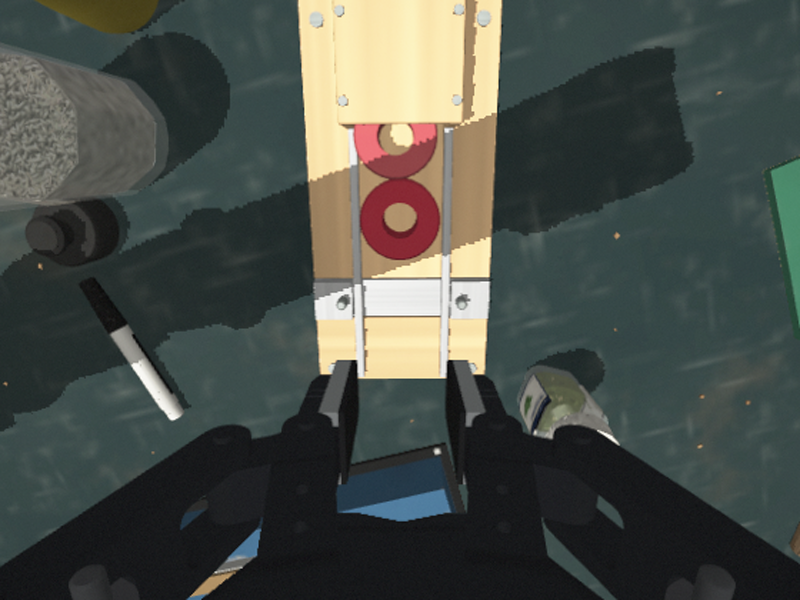

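```bash
python3 - <<'E'
from h import *
from scipy.optimize import least_squares
def W(p,m): 
    c,sn=np.cos(p[2]),np.sin(p[2]); m=np.atleast_2d(m); return np.c_[p[0]+c*m[:,0]-sn*m[:,1],p[1]+sn*m[:,0]+c*m[:,1],m[:,2]]
p0=np.array([.4867,.218,1.6362])
s12=dict(tool_pos=np.array([.49060858,.18104629,.38579696]),tool_rot=np.array([ 0.51913017,-0.48360018,0.48493972,-0.51133962]))
M=[(-.14,.068,.01),(-.14,-.068,.01),(-.07,.045,.03),(-.07,-.045,.03),(-.07,.045,.018),(-.07,-.045,.018),(.055,0,.056),(-.0095,0,.042),(.055,.0305,.018)]
print((proj('wrist',W(p0,M),s12)/.7).round(1).tolist())
def inv(p,q): d=q[:,:2]-p[:2]; c,sn=np.cos(p[2]),np.sin(p[2]); return np.c_[d@[c,sn],d@[-sn,c]].round(4)
print(inv(p0,unproj('wrist',np.array([(400,219),(399,140)])*.7,.042,s12)))
print(inv(p0,unproj('wrist',np.array([(400,123)])*.7,.056,s12)))
print(inv(p0,unproj('wrist',np.array([(321,379),(486,378)])*.7,.010,s12)))
im=cv2.imread('pics/w12.png'); cv2.imwrite('pics/w12z.png',cv2.resize(im[90:390,290:510],(586,800)[:2] if 0 else (440,600),interpolation=cv2.INTER_CUBIC))
E
```

```text
[[321.0, 379.7], [484.5, 379.7], [341.9, 306.8], [462.8, 306.6], [343.9, 302.1], [460.9, 301.9], [401.5, 125.3], [401.9, 227.4], [357.9, 129.8]]
[[-0.0038  0.0013]
 [ 0.0471  0.0017]]
[[0.0564 0.0009]]
[[-0.1394  0.0679]
 [-0.1385 -0.0692]]
```

View pics/w12z.png

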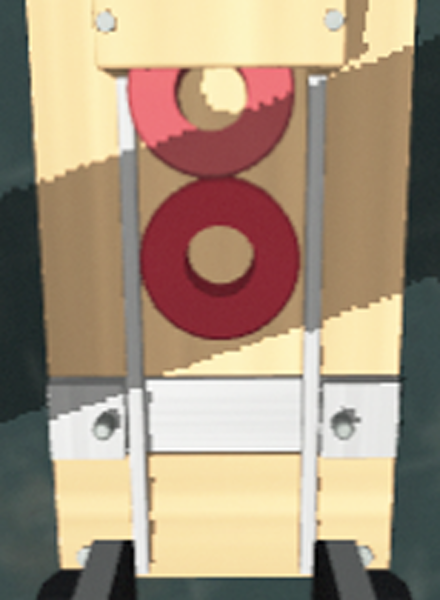

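```bash
python3 - <<'E'
from h import *
s=dict(tool_pos=np.array([.6447,-.30814,.31705]),tool_rot=R.from_matrix([[.064,-.009,.998],[-.998,-.003,.064],[.003,-1,-.009]]).as_quat())
q=unproj('wrist',np.array([(250,115),(339,122),(329,332),(250,327)])*.7,.006,s);print(q.round(4),q.mean(0))
h=unproj('wrist',np.array([(292,153),(290,300)])*.7,.006,s);print(h.round(4),h.mean(0))
s=sense();a=R.from_quat(s['tool_rot']).as_matrix();print(a.round(3),s['joint_positions'].round(2))
t=np.array([.566,-.283,.35]);print((t-s['tool_pos'])@a)
E
```

```text
[[ 0.5487 -0.2153  0.006 ]
 [ 0.6003 -0.2162  0.006 ]
 [ 0.5972 -0.3454  0.006 ]
 [ 0.5453 -0.3455  0.006 ]] [ 0.57287633 -0.28059371  0.006     ]
[[ 0.5731 -0.235   0.006 ]
 [ 0.5717 -0.3253  0.006 ]] [ 0.57243646 -0.2801245   0.006     ]
[[ 0.062 -0.008  0.998]
 [-0.998 -0.01   0.061]
 [ 0.01  -1.    -0.008]] [-0.26  0.07 -0.15  1.78  0.02  1.3  -0.36]
[0.46714845 0.0390954  0.04712621]
```

```bash
python3 -m crank '[{"translation":[30,-45,4],"delta_rot":[0,0,0],"fingers":0.3},{"translation":[85,-55,10],"delta_rot":[0,0.03,0],"fingers":0.3},{"translation":[140,-55,16],"delta_rot":[0.008,0.077,0.01],"fingers":0.3},{"translation":[195,-55,22],"delta_rot":[0.008,0.077,0.01],"fingers":0.3},{"translation":[250,-55,29],"delta_rot":[0.008,0.077,0.01],"fingers":0.3},{"translation":[305,-50,35],"delta_rot":[0.008,0.077,0.01],"fingers":0.3},{"translation":[360,-30,41],"delta_rot":[0.008,0.077,0.01],"fingers":0.3},{"translation":[415,10,48],"delta_rot":[0.008,0.077,0.01],"fingers":0.3},{"translation":[464,55,53],"delta_rot":[0.008,0.077,0.01],"fingers":0.3},{"translation":[464,60,53],"delta_rot":[0.008,0.077,0.01],"fingers":0.3},{"translation":[464,60,53],"delta_rot":[0.008,0.077,0.01],"fingers":0.3},{"translation":[464,60,53],"delta_rot":[0.008,0.077,0.01],"fingers":0.3}]'; python3 - <<'E'
from h import *
s,im=snap('wrist','w13'); print(s['tool_pos'].tolist(),R.from_quat(s['tool_rot']).as_matrix().round(3))
E
```

```text
clock: 28.08
tool_pos: [0.5723, -0.278, 0.3297]
tool_rot: [0.496, -0.503, 0.503, -0.497]
force: [0.9, -0.6, 0.6]
gripper_width: 0.349
[0.5722623420845641, -0.2779846764337806, 0.32974595406534735] [[-0.013  0.001  1.   ]
 [-1.     0.001 -0.013]
 [-0.001 -1.     0.001]]
```

View pics/w13.png

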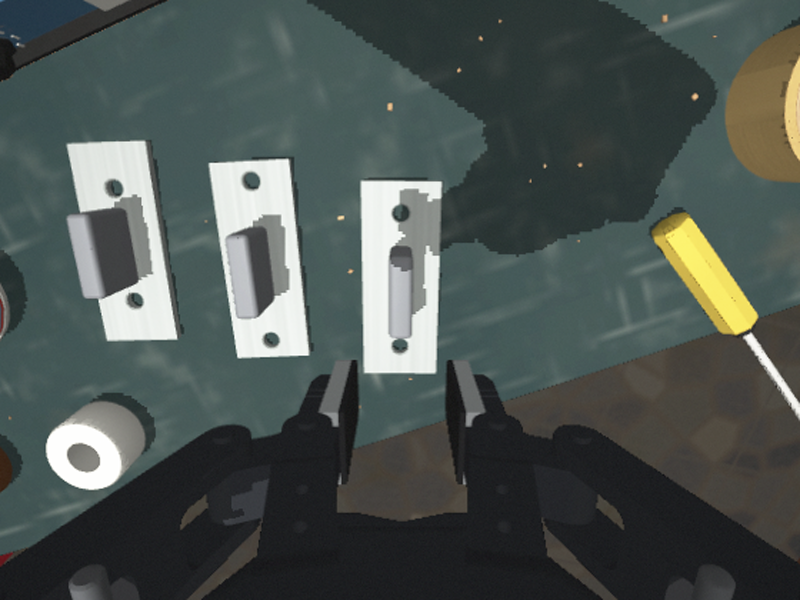

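```bash
python3 - <<'E'
from h import *
s=sense()
h=unproj('wrist',np.array([(400,213),(400,345)])*.7,.006,s);print(h.round(4),h.mean(0))
q=unproj('wrist',np.array([(361,181),(441,181),(436,374),(363,373)])*.7,.006,s);print(q.mean(0))
E
```

```text
[[ 0.5732 -0.2356  0.006 ]
 [ 0.572  -0.3253  0.006 ]] [ 0.57258404 -0.28042751  0.006     ]
[ 0.57271653 -0.28130112  0.006     ]
```

```bash
python3 -m crank '[{"translation":[2.5,50,0],"delta_rot":[0,0,0],"fingers":0.3},{"translation":[2.5,100,0],"delta_rot":[0,0,0],"fingers":0.3},{"translation":[2.5,130,0],"delta_rot":[0,0,0],"fingers":0.3},{"translation":[2.5,143,0],"delta_rot":[0,0,0],"fingers":0.3},{"translation":[2.5,143,0],"delta_rot":[0,0,0],"fingers":0.3},{"translation":[2.5,143,0],"delta_rot":[0,0,0],"fingers":1},{"translation":[2.5,143,0],"delta_rot":[0,0,0],"fingers":1},{"translation":[2.5,143,0],"delta_rot":[0,0,0],"fingers":1},{"translation":[2.5,143,0],"delta_rot":[0,0,0],"fingers":1},{"translation":[2.5,143,0],"delta_rot":[0,0,0],"fingers":1}]'; python3 - <<'E'
from h import *
s=sense(); print(s['tool_pos'].tolist(),R.from_quat(s['tool_rot']).as_matrix().round(3),s['joint_positions'].round(2))
E
```

```text
clock: 29.38
tool_pos: [0.5736, -0.2807, 0.1895]
tool_rot: [0.496, -0.502, 0.505, -0.498]
force: [-0.9, 1.1, 6.5]
gripper_width: 0.154
[0.5735567613736446, -0.2806883583779662, 0.1895001854434447] [[-0.013  0.005  1.   ]
 [-1.    -0.    -0.013]
 [ 0.    -1.     0.005]] [ 0.24  0.48  0.22  1.7  -0.12  0.97  0.49]
```

```bash
python3 -m crank '[{"translation":[0,-40,0],"delta_rot":[0,0,0],"fingers":1},{"translation":[0,-90,0],"delta_rot":[0,0,0],"fingers":1},{"translation":[0,-145,0],"delta_rot":[0,0,0],"fingers":1},{"translation":[0,-200,0],"delta_rot":[0,0,0],"fingers":1},{"translation":[0,-250,0],"delta_rot":[0,0.15,0],"fingers":1},{"translation":[-40,-270,-8],"delta_rot":[0,0.3,0],"fingers":1},{"translation":[-80,-270,-16],"delta_rot":[0,0.45,0],"fingers":1},{"translation":[-120,-270,-24],"delta_rot":[0,0.6,0],"fingers":1},{"translation":[-165,-270,-33],"delta_rot":[0,0.75,0],"fingers":1},{"translation":[-210,-270,-42],"delta_rot":[0,0.9,0],"fingers":1},{"translation":[-255,-270,-51],"delta_rot":[0,1.05,0],"fingers":1},{"translation":[-300,-270,-60],"delta_rot":[0,1.2,0],"fingers":1},{"translation":[-350,-270,-70],"delta_rot":[0,1.35,0],"fingers":1},{"translation":[-400,-250,-80],"delta_rot":[0,1.492,0],"fingers":1},{"translation":[-428,-220,-87],"delta_rot":[0,1.492,0],"fingers":1},{"translation":[-428,-171,-87],"delta_rot":[0,1.492,0],"fingers":1},{"translation":[-428,-171,-87],"delta_rot":[0,1.492,0],"fingers":1},{"translation":[-428,-171,-87],"delta_rot":[0,1.492,0],"fingers":1},{"translation":[-428,-171,-87],"delta_rot":[0,1.492,0],"fingers":1}]'; python3 - <<'E'
from h import *
s,im=snap('wrist','w14'); print(s['tool_pos'].tolist(),R.from_quat(s['tool_rot']).as_matrix().round(4),s['joint_positions'].round(2),s['force'])
snap('side','s14')
E
```

```text
clock: 31.75
tool_pos: [0.492, 0.1482, 0.3623]
tool_rot: [-0.02, 0.707, -0.707, 0.026]
force: [0.1, -0.0, -3.1]
gripper_width: 0.154
[0.491969351036061, 0.1481593046415306, 0.36226512858010484] [[-9.979e-01  9.300e-03  6.490e-02]
 [-6.490e-02  8.000e-04 -9.979e-01]
 [-9.300e-03 -1.000e+00 -2.000e-04]] [-0.32  0.06 -0.03  1.85  0.    1.23 -1.85] [ 0.1411004  -0.02817795 -3.14417555]
```

View pics/w14.png

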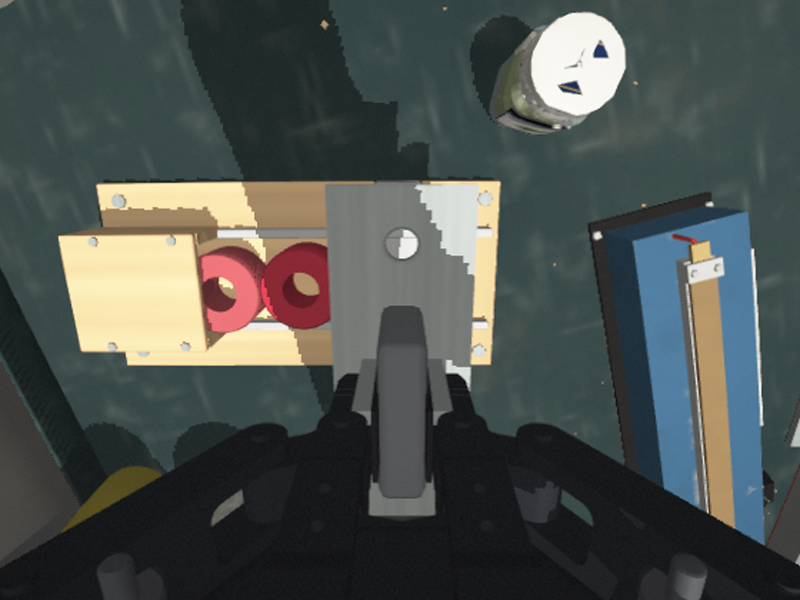

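View pics/s14.png

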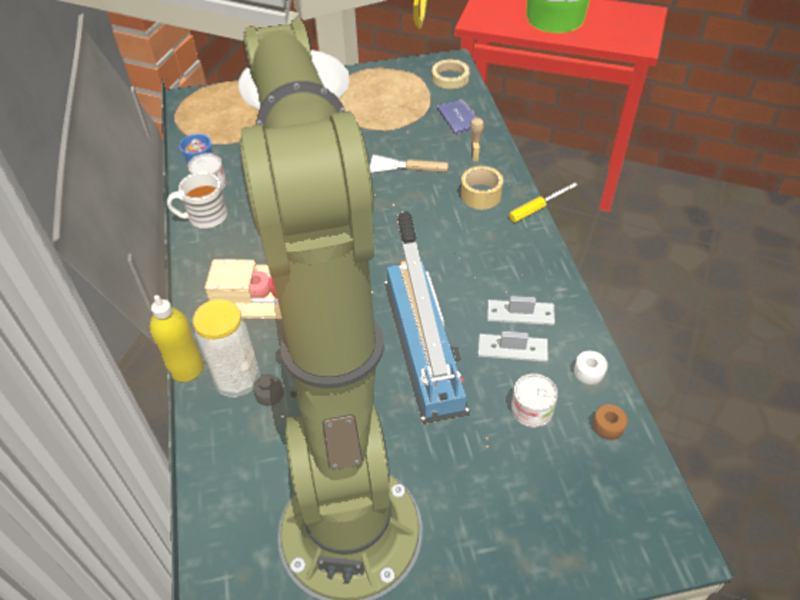

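```bash
cat >> h.py <<'E'
P0=np.array([.4867,.2187,1.6362])
def W(m,p=P0):
    c,sn=np.cos(p[2]),np.sin(p[2]); m=np.atleast_2d(m); return np.c_[p[0]+c*m[:,0]-sn*m[:,1],p[1]+sn*m[:,0]+c*m[:,1],m[:,2]]
def inv(q,p=P0): d=np.atleast_2d(q)[:,:2]-p[:2]; c,sn=np.cos(p[2]),np.sin(p[2]); return np.c_[d@[c,sn],d@[-sn,c]].round(4)
E
python3 - <<'E'
from h import *
im=cv2.imread('pics/w14.png'); cv2.imwrite('pics/w14z.png',cv2.resize(im[180:380,310:510],(600,600),interpolation=cv2.INTER_CUBIC))
s=sense()
h=unproj('wrist',np.array([(402,243)])*.7,s['tool_pos'][2]-.1835,s);print(h,inv(h), inv(s['tool_pos']))
print('tcp target',W((-.07,0,0)))
# plate corners upper edge
e=unproj('wrist',np.array([(326,184),(478,184)])*.7,s['tool_pos'][2]-.1835,s);print(inv(e))
# base edges
b=unproj('wrist',np.array([(97,184),(500,181),(491,366)])*.7,.01,s);print(inv(b))
E
```

```text
[[0.54026449 0.15021059 0.17816659]] [[-0.0718 -0.049 ]] [[-0.0706 -0.0004]]
tcp target [[0.49127499 0.14884966 0.        ]]
[[-0.047  -0.0684]
 [-0.0966 -0.0684]]
[[ 0.1395 -0.0652]
 [-0.139  -0.066 ]
 [-0.1401  0.0707]]
```

View pics/w14z.png

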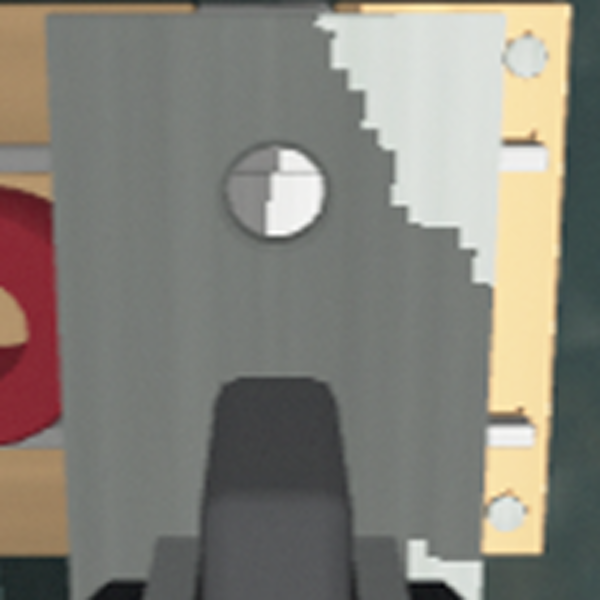

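```bash
python3 -m crank '[{"translation":[5.7,50,-2],"delta_rot":[0,0,-0.009],"fingers":1},{"translation":[5.7,95,-2],"delta_rot":[0,0,-0.009],"fingers":1},{"translation":[5.7,125,-2],"delta_rot":[0,0,-0.009],"fingers":1},{"translation":[5.7,134,-2],"delta_rot":[0,0,-0.009],"fingers":1},{"translation":[5.7,134,-2],"delta_rot":[0,0,-0.009],"fingers":1},{"translation":[5.7,134,-2],"delta_rot":[0,0,-0.009],"fingers":1}]'; python3 - <<'E'
from h import *
s,im=snap('wrist','w15'); print(s['tool_pos'].tolist(),R.from_quat(s['tool_rot']).as_matrix().round(4),s['force'],s['gripper_width'])
snap('scene','c15')
E
```

```text
clock: 32.6
tool_pos: [0.4879, 0.1502, 0.2294]
tool_rot: [-0.022, 0.707, -0.706, 0.024]
force: [0.6, -0.2, -3.0]
gripper_width: 0.152
[0.4879387800561714, 0.15023039972988597, 0.22940565038319766] [[-9.979e-01  2.500e-03  6.510e-02]
 [-6.510e-02  1.100e-03 -9.979e-01]
 [-2.600e-03 -1.000e+00 -9.000e-04]] [ 0.63770304 -0.2182809  -2.98313453] 0.15234027337637454
```

View pics/w15.png

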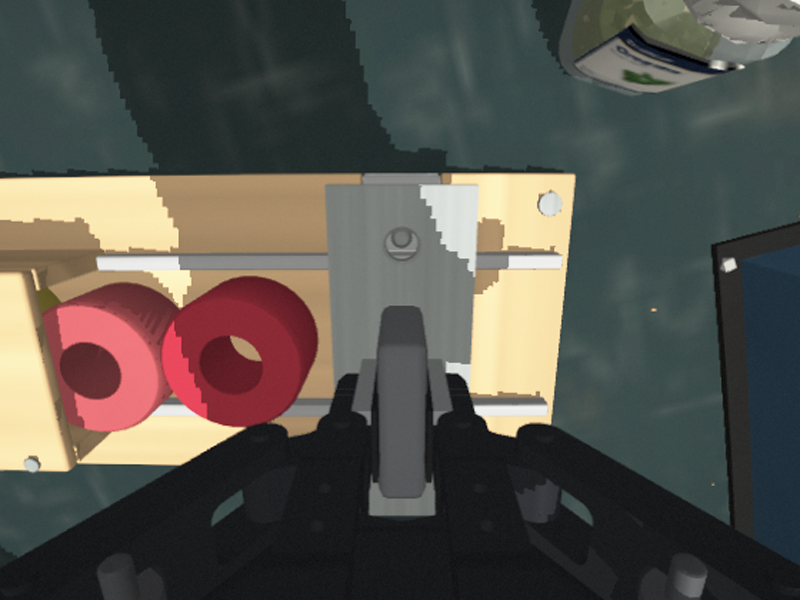

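```bash
python3 - <<'E'
from h import *
im=cv2.imread('pics/w15.png'); cv2.imwrite('pics/w15z.png',cv2.resize(im[205:275,367:437],(560,560),interpolation=cv2.INTER_CUBIC))
s=sense()
z=s['tool_pos'][2]
for d in(-.1835,-.1805): print(inv(unproj('wrist',np.array([(402,243)])*.7,z+d,s)))
print(inv(unproj('wrist',np.array([(402,238)])*.7,.03,s)))
E
```

```text
[[-0.0695 -0.044 ]]
[[-0.0695 -0.0445]]
[[-0.0695 -0.0434]]
```

View pics/w15z.png

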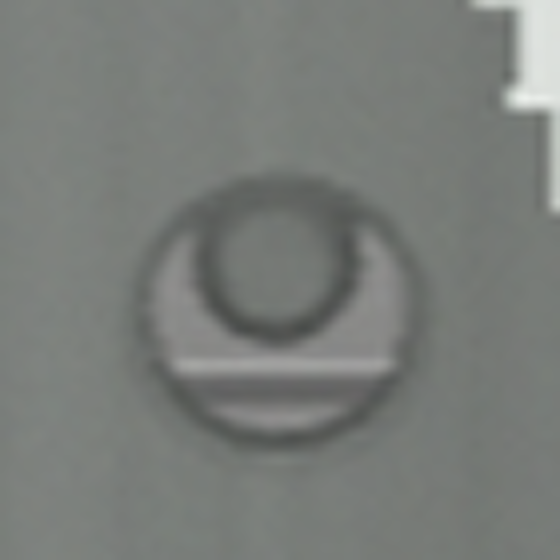

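```bash
python3 -m crank '[{"translation":[0,5,0],"delta_rot":[0,0,0],"fingers":1},{"translation":[0,10,0],"delta_rot":[0,0,0],"fingers":1},{"translation":[0,14,0],"delta_rot":[0,0,0],"fingers":1},{"translation":[0,15,0],"delta_rot":[0,0,0],"fingers":1}]'; python3 -m crank '[{"translation":[0,2,0],"delta_rot":[0,0,0],"fingers":1},{"translation":[0,4,0],"delta_rot":[0,0,0],"fingers":1}]'
```

```text
clock: 33.2
tool_pos: [0.4875, 0.1501, 0.2136]
tool_rot: [-0.023, 0.707, -0.707, 0.023]
force: [0.7, 1.0, -2.8]
gripper_width: 0.15
clock: 33.45
tool_pos: [0.4875, 0.1501, 0.2094]
tool_rot: [-0.023, 0.707, -0.707, 0.023]
force: [-0.3, 0.5, -2.7]
gripper_width: 0.154
```

Past the pin tips with no resistance. Lowering to the rails.

```bash
python3 -m crank '[{"translation":[0,1,0],"delta_rot":[0,0,0],"fingers":1},{"translation":[0,2,0],"delta_rot":[0,0,0],"fingers":1}]'; python3 -m crank '[{"translation":[0,1,0],"delta_rot":[0,0,0],"fingers":1},{"translation":[0,2,0],"delta_rot":[0,0,0],"fingers":1}]'
```

```text
clock: 33.7
tool_pos: [0.4876, 0.1502, 0.2075]
tool_rot: [-0.023, 0.707, -0.707, 0.024]
force: [0.1, -0.1, 0.3]
gripper_width: 0.155
clock: 33.95
tool_pos: [0.4876, 0.1502, 0.2073]
tool_rot: [-0.023, 0.707, -0.707, 0.023]
force: [-8.6, -2.4, 17.9]
gripper_width: 0.152
```

```bash
python3 -m crank '[{"translation":[0,0,0],"delta_rot":[0,0,0],"fingers":1},{"translation":[0,0,0],"delta_rot":[0,0,0],"fingers":0.35},{"translation":[0,0,0],"delta_rot":[0,0,0],"fingers":0.35},{"translation":[0,0,0],"delta_rot":[0,0,0],"fingers":0.35},{"translation":[0,-20,0],"delta_rot":[0,0,0],"fingers":0.35},{"translation":[0,-60,0],"delta_rot":[0,0,0],"fingers":0.35},{"translation":[0,-120,0],"delta_rot":[0,0,0],"fingers":0.35},{"translation":[0,-180,0],"delta_rot":[0,0,0],"fingers":0.35},{"translation":[0,-180,0],"delta_rot":[0,0,0],"fingers":0.35},{"translation":[0,-180,0],"delta_rot":[0,0,0],"fingers":0.35}]'; python3 - <<'E'
from h import *
s,im=snap('wrist','w16'); print(s['tool_pos'].tolist(),s['force'],s['gripper_width'])
snap('side','s16')
E
```

```text
clock: 35.2
tool_pos: [0.4873, 0.1501, 0.387]
tool_rot: [-0.023, 0.707, -0.707, 0.023]
force: [-0.4, 0.8, -0.6]
gripper_width: 0.324
[0.48733596162716597, 0.15010381901877287, 0.38698177701243747] [-0.35412648  0.83856224 -0.57244366] 0.3237873776488011
```

View pics/w16.png

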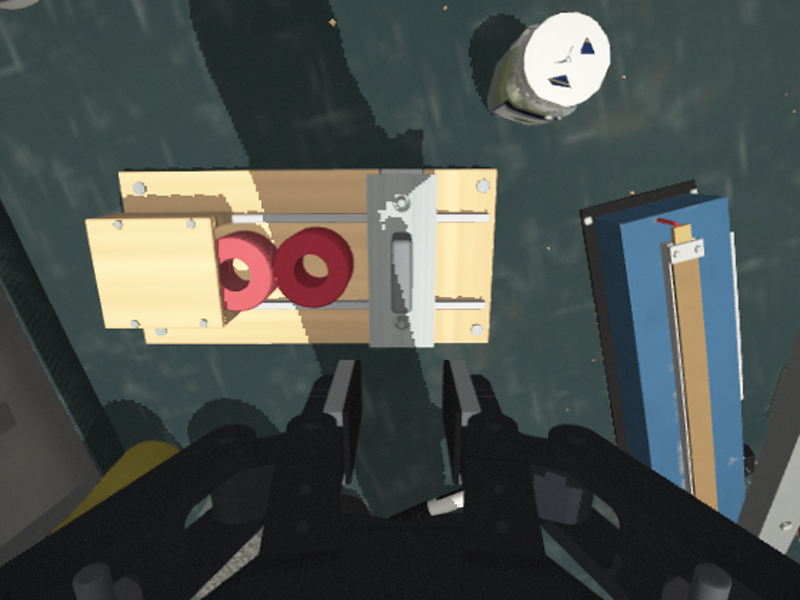

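View pics/s16.png

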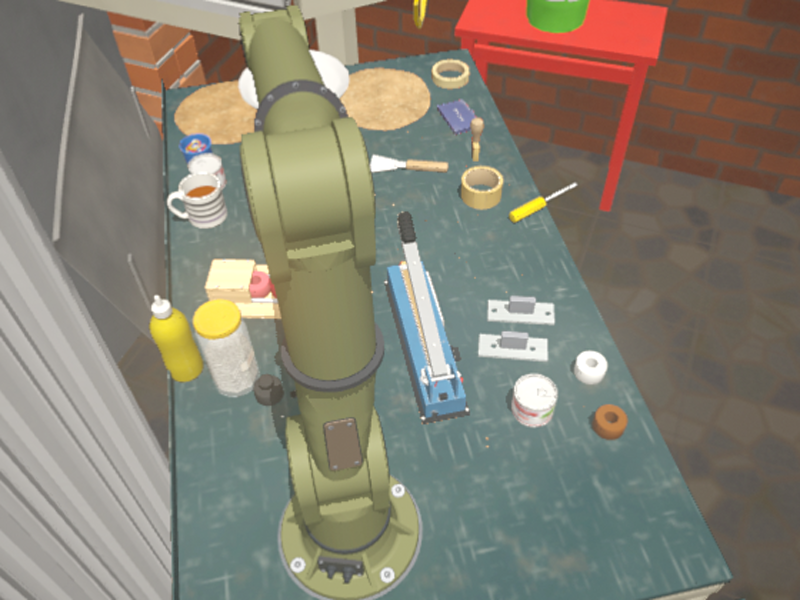

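```bash
python3 - <<'E'
from h import *
s=sense(); u=lambda p,z: inv(unproj('wrist',np.array(p)*.7,z,s)).tolist()
print('red',u([(314,266)],.042),'pink',u([(238,268)],.042))
print('keeper',u([(368,175),(435,176),(433,347),(369,345)],.024), 'holes',u([(402,202),(402,322)],.024))
print('base',u([(120,170),(497,169),(489,343),(146,343)],.01)); print('mouth',u([(222,270)],.056))
im=cv2.imread('pics/w16.png'); cv2.imwrite('pics/w16z.png',cv2.resize(im[150:370,80:510],(800,409),interpolation=cv2.INTER_CUBIC))
E
```

```text
red [[-0.0088, -0.0003]] pink [[0.0447, 0.001]]
keeper [[-0.0465, -0.0614], [-0.0933, -0.0607], [-0.0944, 0.0678], [-0.0447, 0.0661]] holes [[-0.0703, -0.0428], [-0.0703, 0.0472]]
base [[0.1372, -0.0659], [-0.1394, -0.0655], [-0.1407, 0.0701], [0.1388, 0.0704]]
mouth [[0.0506, -0.0007]]
```

View pics/w16z.png

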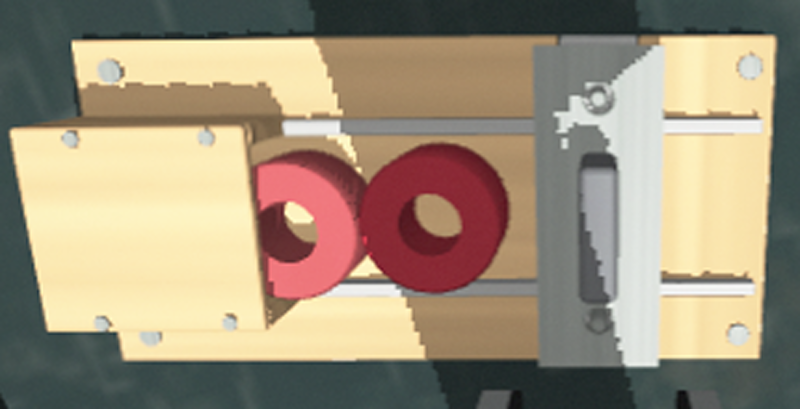

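```bash
python3 - <<'E'
from station import finish_job
print(finish_job())
E
```

```text
the job is handed in; nothing more can be done
None
```

The magazine is loaded, one keeper is seated over both pins, and I handed the job in at about 35 s. The hand-in reports no verdict, so what follows rests on my own checks.

**Rolls:** I stood the yellow, pink and red rolls in line on the open track. I then pushed them as one row with the closed fingers until the arm stalled and the push force rose from about 4 N to 9 N. In the last wrist picture pink and red touch at about +45 mm and between −9 and −6 mm along the track, against nominal places of +47.5 and −7.5 mm. Yellow is hidden under the tunnel roof, so its place rests only on the push stalling.

**Keeper choice:** I read the hole spacings from the pictures, roughly 90, 106 and 74 mm for keepers 1, 2 and 3, and the pins at 90 mm. I therefore tried only keeper 1, and it dropped over both pins without resistance.

**Seating:** It touched the rails at the expected height. Afterwards the picture showed both pins in its holes, with its centre at −70.3 mm along the track and on the centre line.

**Others:** Keeper 1 was knocked about 2 cm aside early in the run, and I located it again before picking it up. Keepers 2 and 3 still lie flat on the bench, the spice jar was not touched, and the arm was clear at hand-in.

**Checks that disagreed:**
- Pictures from different wrist angles differed by 2–3 mm on where the magazine was. I corrected for this by sighting the pin through the keeper's hole just before lowering it.
- The push ended about 9 mm further along the track than the finger width suggested. The final picture showed the rolls at their proper places.

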